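# Fit the tongued watch boards and lock the cam clamp

### The arm

A 7-joint arm with a two-finger parallel gripper is mounted at the origin on the work surface. World frame = base frame: x ahead of the robot, y to its left, z up, the work surface at z = 0. Lengths are in m, angles in rad, forces in N, time in s.
With the tool pointing down it reaches from about 0.4 to 0.85 m from the base axis. Payload 10.4 kg.
Tool frame: the origin (TCP) lies between the finger pads; the fingertips stand 8 mm ahead of it and the grasp point (between the pads) lies 11 mm behind it; z points along the fingers, x is the direction in which the jaws open and shut, and the axes are right-handed (so a half turn about z gives the same grasp; the last joint's range is limited). The gripper opens to 87 mm and grips with 3 to 60 N. Pads are 19 mm wide; open, the fingers measure 117 mm over their backs; the gripper's body (75 mm by 190 mm) begins 51 mm behind the grasp point.
Start: joints at [-1.369, 0.332, -0.065, 1.46, 0.022, 1.35, -0.088], TCP at [0.139, 0.609, 0.231] pointing down, gripper open.
Joint ranges: [-2.6, 2.6], [-0.5, 2.12], [-1.47, 1.34], [0.16, 2.42], [-1.27, 4.41], [0.06, 2.06], [-2.6, 2.6]. Speed limits (rad/s): [2.22, 2.22, 2.79, 2.79, 3.14, 3.14, 3.14].

### API

Orientations are given as a unit quaternion [x, y, z, w].
In Python, from bench import r, viewer gives the robot as it stands.
- The arm moves only by the tool apply_moves, never from a script. Its argument "increments" is a list of rows, each an object with "grip": the closure in counts, from 0 (fully open) to 255 (shut); "xyz": the shift along the tool's x, y, z in mm, a list of three; "rotation": the turn, a rotation vector about the tool's x, y, z in degrees, a list of three. A call has 1 to 5 rows; each row is the pose to reach, as a shift and turn from the pose measured when the call began, along the tool's axes at that moment; what a row does not reach only later rows make up. A row lasts 1/8 s, in which the tool goes at most 62.5 mm and 10.7 degrees, less where a joint would pass 70% of its speed; a pose out of reach is approached as far as the arm can. A call with a gripper value outside its range is refused whole. The fingers move at their own pace and stop on an object; "squeeze" is the grip in N (left out, the last holds). Time passes only in rows, so rows that repeat a pose let the fingers close. It gives the time, the measured TCP pose, the force and the opening at its end, in the units of the state.
- r.read_state(): the state, without advancing time (a new reading comes with each control period).
- viewer.camera(name): name is "scene" or "top" or "wrist"; returns a dict with "img" (480x640x3 uint8, blue, green, red), "range_z" (480x640 float32, m along the optical axis (not along the pixel's ray), 0 where there is no reading), "vertical_fov" (degrees; the focal length in pixels is half the picture's height over the tangent of half this angle, whatever the lens; pixels are square), "cx", "cy" (the principal point, pixels), "rvec" (rotation vector, rad) and "tvec" (3), from world to camera coordinates, as OpenCV has them. Camera axes: x right, y down, z forward; pixel columns grow to the right and rows downward; lengths in m; the calibration is good to about 2 mm. A picture is of the moment at which its call begins.
- r.close_job(): hands the job in, once; it reports no verdict.
The state is a dict: "time": time; "joint_positions": joint angles; "joint_vel": joint speeds; "joint_torque": joint torques, N m; "ee_pos": TCP position; "eef_rot": TCP orientation; "ft_force": force on the tool from outside, world axes, zero at the start; "torque": the same for the moment, N m; "width": finger opening in m.
Only numpy, scipy, OpenCV 4.12 (cv2) and the standard library are available. Lean on these libraries where they do the work, as an engineer would, in place of code of your own. Each camera call takes 0.05 s, during which the arm holds its last target.

### The job

Clear the fixture's bed (stand the loupe midway between the amber and white pots, the brass weight midway between the amber and blue pots) and crank the cam until the pressure bar is drawn fully back. Angle the tongue of every board that is there into the groove under the tag of its own colour, centred on the tag, and lower it flat on the bed. When all are in, crank back so that the bar presses them home and stop in the cam's flat dwell (white sector at the red line, not beyond); do not disturb the pots and the other things on the bench.

Things in the scene. Friction and masses are not known exactly. Their poses are not given: they have to be found in the camera images.
- fixture: fixed fixture on a 225 x 240 mm aluminium plate; origin on the table under the middle of its bed. x points from the blue groove rail (robot side) to the cam (far side), y along the groove. Bed 12 mm above the table, from x = -58 to the pressure bar. A board cannot be dropped in flat: with the bar drawn back it goes in tongue first, tilted about 15 degrees (far edge up), then is lowered
- groove (a point): middle of the lip's edge, at the groove's mouth (fixture x = -41, y = 0, 17.5 mm above the table). The groove runs 236 mm along y, opens to fixture +x, is 17 mm deep and 11 mm high (12 to 23 mm above the table). The lip above it is 4 mm thick; rail top 27 mm above the table, rail from fixture x = -75 to -41 mm
- bar_face (a point): middle of the face of the steel pressure bar (210 mm along y, 13 to 26 mm above the table) that pushes the boards to fixture -x; spring-loaded, 10 N/mm, gives 3 mm. At fixture x = +38 mm when the cam is in its dwell and the bay is empty (boards press it back about 1 mm), +48 mm when fully drawn back
- crank (a joint): crank of the upright camshaft, rad, clockwise from above positive. 0 = middle of the flat dwell (white sector of the brass cam, +-0.4, facing the red line on the bar): bar fully forward, crank arm towards fixture +y. Stop at 2.6 = bar fully back, other stop at -0.6, past the dwell. The bar starts to draw back at 0.45 and is fully back (10 mm) from 2.3 on. Friction 0.08 N m, stays where left
- crank_grip (a point): middle of the red upright crank handle, a free-spinning sleeve 16 mm in diameter and 46 mm long, from 39 to 85 mm above the table (this point at 62 mm), 50 mm from the shaft axis; the crank arm below it has its top 38 mm above the table
- cam_axis (a point): point on the upright camshaft axis, at fixture x = +98 mm, y = 0, 62 mm above the table
- board_red: loose dark-wood board with red top, may be absent; 0.1 kg. Panel 80 (x) x 60 (y) x 15 mm, origin at the centre of its underside. Tongue on the -x edge: x = -54 to -40 mm, 58 mm wide, 3 to 8 mm above the underside. Red grip bar on top over the middle, along y: 14 (x) x 50 (y) mm, 15 to 43 mm above the underside. Fitted and clamped: at x = 57, y = 0, z = -15 mm in its tag's frame
- tag_red: red colour tag 20 x 40 x 2 mm fixed on the groove rail, marks the bay of the red board; which bay varies. Origin at its underside centre, 27 mm above the table, at fixture x = -58 mm; axes as the fixture's. Lip edge at tag x = +17 mm, groove back wall at tag x = 0, bed at tag z = -15 mm. Bays 74 mm apart
- board_yellow: loose dark-wood board with yellow top, may be absent; 0.1 kg. Panel 80 (x) x 60 (y) x 15 mm, origin at the centre of its underside. Tongue on the -x edge: x = -54 to -40 mm, 58 mm wide, 3 to 8 mm above the underside. Yellow grip bar on top over the middle, along y: 14 (x) x 50 (y) mm, 15 to 43 mm above the underside. Fitted and clamped: at x = 57, y = 0, z = -15 mm in its tag's frame
- tag_yellow: yellow colour tag 20 x 40 x 2 mm fixed on the groove rail, marks the bay of the yellow board; which bay varies. Origin at its underside centre, 27 mm above the table, at fixture x = -58 mm; axes as the fixture's. Lip edge at tag x = +17 mm, groove back wall at tag x = 0, bed at tag z = -15 mm. Bays 74 mm apart
- board_green: loose dark-wood board with green top, may be absent; 0.1 kg. Panel 80 (x) x 60 (y) x 15 mm, origin at the centre of its underside. Tongue on the -x edge: x = -54 to -40 mm, 58 mm wide, 3 to 8 mm above the underside. Green grip bar on top over the middle, along y: 14 (x) x 50 (y) mm, 15 to 43 mm above the underside. Fitted and clamped: at x = 57, y = 0, z = -15 mm in its tag's frame
- tag_green: green colour tag 20 x 40 x 2 mm fixed on the groove rail, marks the bay of the green board; which bay varies. Origin at its underside centre, 27 mm above the table, at fixture x = -58 mm; axes as the fixture's. Lip edge at tag x = +17 mm, groove back wall at tag x = 0, bed at tag z = -15 mm. Bays 74 mm apart
- loupe: black eye loupe with a blue band, round, 32 mm wide at the foot, 26 mm at the top, 34 mm high, origin at the centre of its underside; starts standing on the fixture's bed, 0.04 kg
- brass_weight: brass weight, plain cylinder 30 mm in diameter, 32 mm high, 0.18 kg, origin at the centre of its underside; starts standing on the fixture's bed
- pot_amber: amber pot with black cap, 44 mm diameter, 50 mm high, loose, origin under its centre; its x axis points to the white pot
- pot_white: white pot, 44 mm diameter, 50 mm high, loose, origin under its centre, 170 mm from the amber pot between centres
- pot_blue: blue pot, 44 mm diameter, 50 mm high, loose, origin under its centre, 170 mm from the amber pot and from the white pot between centres
- driver: blue screwdriver, 130 mm, lying; bystander, leave alone
- watch_case: steel watch case, 42 mm diameter, 11 mm high; bystander, leave alone
- movement: brass watch movement, 28 mm diameter, 6 mm high; bystander, leave alone
- parts_tray: white divided parts tray 100 x 140 x 25 mm; bystander, leave alone
- oil_bottle: small white oil bottle with red cap, 30 mm diameter, 60 mm high; bystander, leave alone

How it is judged:
On the way, in this order (a step that is already met when the one before it is completed fails the run):
1. the crank is opened, bar drawn back (crank above 2.3 rad) (value of joint crank above 2.3 rad), for 0.2 s.
2. every board lies flat in its bay, tongue in the groove, with the bar still drawn back (value of joint crank above 2 rad and x of board_red in the frame of tag_red between 0.053 and 0.0695 m and y of board_red in the frame of tag_red between -0.009 and 0.009 m and z of board_red in the frame of tag_red between -0.0175 and -0.0125 m and angle between each of board_red, board_yellow, board_green's own z axis and vertical below 0.04 rad and angle between the x axis of board_red and the x axis of tag_red, either way round below 0.07 rad and x of board_yellow in the frame of tag_yellow between 0.053 and 0.0695 m and y of board_yellow in the frame of tag_yellow between -0.009 and 0.009 m and z of board_yellow in the frame of tag_yellow between -0.0175 and -0.0125 m and angle between the x axis of board_yellow and the x axis of tag_yellow, either way round below 0.07 rad and x of board_green in the frame of tag_green between 0.053 and 0.0695 m and y of board_green in the frame of tag_green between -0.009 and 0.009 m and z of board_green in the frame of tag_green between -0.0175 and -0.0125 m and angle between the x axis of board_green and the x axis of tag_green, either way round below 0.07 rad), for 0.2 s.
3. the crank stands in the flat dwell (within 0.4 rad of 0) (value of joint crank between -0.4 and 0.4 rad), for 0.3 s.
At the end, for the whole second after the job is handed in: Crank at rest within 0.4 rad of dwell centre; each board flat on the bed (0.04 rad, 2.5 mm), home in the groove (4 mm), centred on its tag within 9 mm, square within 0.07 rad; loupe and weight upright on the table, midway between their pots within 13 mm each way; all at rest (all of step 3 and velocity of joint crank between -0.05 and 0.05 rad/s and x of board_red in the frame of tag_red between 0.053 and 0.061 m and y of board_red in the frame of tag_red between -0.009 and 0.009 m and z of board_red in the frame of tag_red between -0.0175 and -0.0125 m and angle between each of board_red, board_yellow, board_green's own z axis and vertical below 0.04 rad and angle between the x axis of board_red and the x axis of tag_red, either way round below 0.07 rad and linear speed of each of board_red, board_yellow, board_green, loupe, brass_weight below 0.01 m/s and x of board_yellow in the frame of tag_yellow between 0.053 and 0.061 m and y of board_yellow in the frame of tag_yellow between -0.009 and 0.009 m and z of board_yellow in the frame of tag_yellow between -0.0175 and -0.0125 m and angle between the x axis of board_yellow and the x axis of tag_yellow, either way round below 0.07 rad and x of board_green in the frame of tag_green between 0.053 and 0.061 m and y of board_green in the frame of tag_green between -0.009 and 0.009 m and z of board_green in the frame of tag_green between -0.0175 and -0.0125 m and angle between the x axis of board_green and the x axis of tag_green, either way round below 0.07 rad and x of loupe in the frame of pot_amber between 0.072 and 0.098 m and y of loupe in the frame of pot_amber between -0.013 and 0.013 m and angle between each of loupe, brass_weight's own z axis and vertical below 0.1 rad and height (world z) of each of loupe, brass_weight below 0.004 m and x of brass_weight in the frame of pot_amber between 0.0295 and 0.0555 m and y of brass_weight in the frame of pot_amber between -0.0866 and -0.0606 m); the robot touches nothing.
It fails at once if a pot or another bystander is moved by more than 25 mm (distance of any of pot_amber, pot_white, driver, watch_case, movement, parts_tray, pot_blue, oil_bottle from where it was at the start of the episode above 0.025 m).
Of board_red, board_yellow, board_green only 2 to 3 are there at a start; the rules pass over those that are not, and their reading is None.
At some moment in a run one of board_red, board_yellow, board_green, loupe, brass_weight may be knocked a few centimetres aside while the robot is not near it.
Once in a run the grip may slacken for a moment while it holds something.
It also fails if it takes over 192 s, if anything falls off the work surface, if the arm or the gripper's body presses on something with over 40 N, if the wrist force passes 120 N, or if a joint passes its speed limit or range.

## Working session

There is one attempt and no reset: what is moved stays moved. The work goes in short steps, Python scripts to look and compute and a tool call to move; the robot and the scene stay as the last step left them, time stands still between calls to the robot, and variables do not carry over. Pictures are saved under pics/ and viewed, and the job is handed in when it is done.

Besides the shell and the picture viewer there is one more tool, called after "Call:" as name(argument=value, ...) on one line, values as JSON. apply_moves: Moves the arm, as the interface text tells. Its arguments: {"type":"object","properties":{"increments":{"type":"array","items":{"type":"object","properties":{"grip":{"type":"number"},"xyz":{"type":"array","items":{"type":"number"}},"rotation":{"type":"array","items":{"type":"number"}}}}},"squeeze":{"type":"number"}},"required":["increments"]}

```bash
ls; mkdir -p pics
cat > h.py <<'E'
import numpy as np, cv2
from scipy.spatial.transform import Rotation as R
from bench import r, viewer
def cam(n):
    c=viewer.camera(n); c['f']=240/np.tan(np.radians(c['vertical_fov'])/2)
    c['R']=cv2.Rodrigues(np.array(c['rvec'],float))[0]; c['t']=np.array(c['tvec'],float).ravel(); return c
def pt(c,u,v,z=None):
    """world point of pixel; z=None: depth, otherwise intersect with plane z"""
    d=np.array([(u-c['cx'])/c['f'],(v-c['cy'])/c['f'],1.0])
    o=-c['R'].T@c['t']
    if z is None:
        return c['R'].T@(d*c['range_z'][int(v),int(u)]-c['t'])
    w=c['R'].T@d
    return o+w*(z-o[2])/w[2]
def proj(c,p):
    q=c['R']@np.array(p,float)+c['t']; return q[0]/q[2]*c['f']+c['cx'],q[1]/q[2]*c['f']+c['cy']
def cloud(c):
    v,u=np.mgrid[0:480,0:640]; z=c['range_z']
    P=np.stack([(u-c['cx'])/c['f']*z,(v-c['cy'])/c['f']*z,z],-1)
    W=(P-c['t'])@c['R']; W[z==0]=np.nan; return W
def st():
    s=r.read_state(); print('t',round(s['time'],2),'pos',np.round(s['ee_pos'],4),'w',round(float(s['width']),4),'F',np.round(s['ft_force'],1));print('R',np.round(R.from_quat(s['eef_rot']).as_matrix(),3).tolist(), 'q',np.round(s['joint_positions'],2)); return s
E
python3 - <<'E'
from h import *
for n in ['scene','top','wrist']:
    c=cam(n); cv2.imwrite(f'pics/{n}0.png',c['img']); np.savez(f'/tmp/{n}0.npz',**{k:v for k,v in c.items()})
    print(n,c['f'],c['cx'],c['cy'],(-c['R'].T@c['t']).round(3))
st()
E
```

```text
pics
scene 613.5393098329756 323.3784319575734 234.56117323498216 [1.352 0.16  1.237]
top 618.4806423846201 317.38287402041584 243.75969901777756 [ 0.442 -0.071  1.604]
wrist 357.8309128062315 319.994146990578 239.9984000964131 [0.06  0.626 0.383]
t 0.15 pos [0.1392 0.609  0.23  ] w 0.087 F [ 0.4 -0.  -0.4]
R [[0.223, 0.975, -0.0], [0.975, -0.223, -0.001], [-0.001, 0.0, -1.0]] q [-1.37  0.33 -0.06  1.46  0.02  1.35 -0.09]
```

View pics/scene0.png

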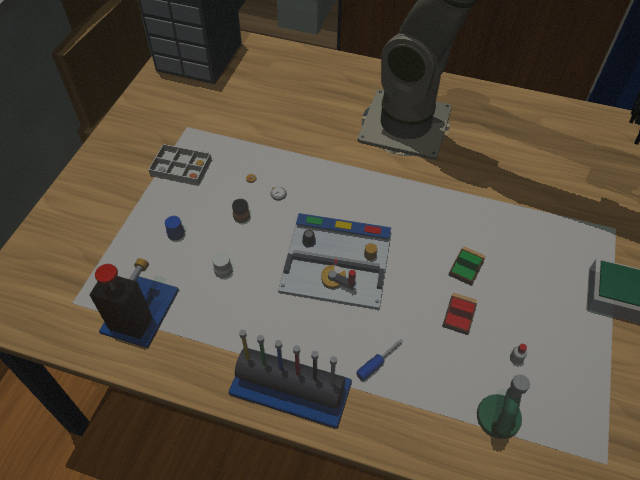

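View pics/top0.png

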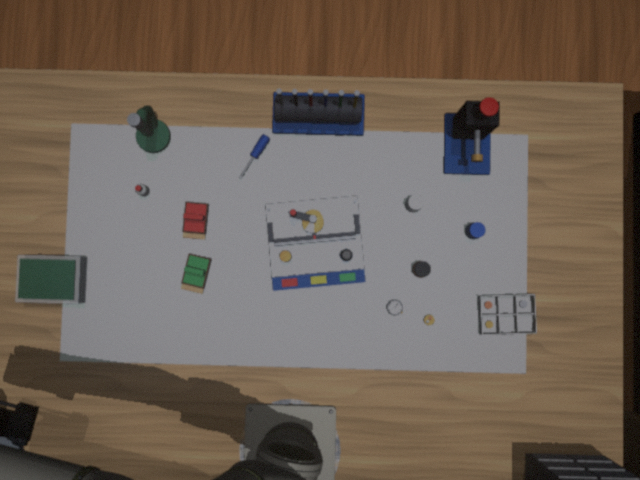

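View pics/wrist0.png

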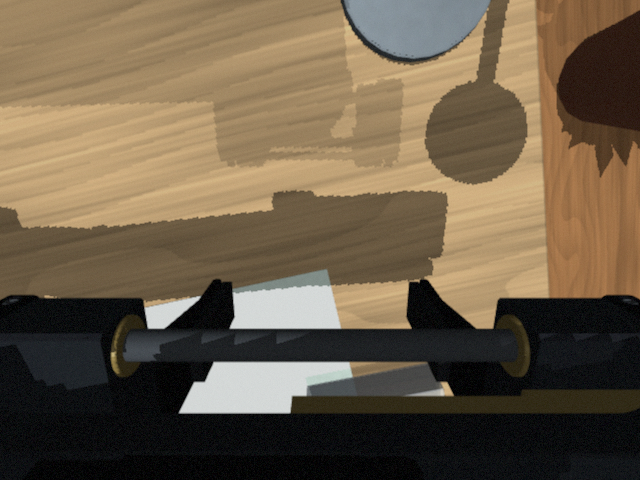

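Run:
```python
import cv2
t=cv2.imread('pics/top0.png'); s=cv2.imread('pics/scene0.png')
def crop(im,n,x0,y0,w,h,k):
    c=cv2.resize(im[y0:y0+h,x0:x0+w],None,fx=k,fy=k,interpolation=cv2.INTER_CUBIC); cv2.imwrite(f'pics/{n}.png',c)
crop(t,'t_fix',255,185,120,110,6)
crop(t,'t_brd',120,170,110,130,4)
crop(s,'s_fix',270,205,130,110,6)
```

```text
(no output)
```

View pics/t_fix.png

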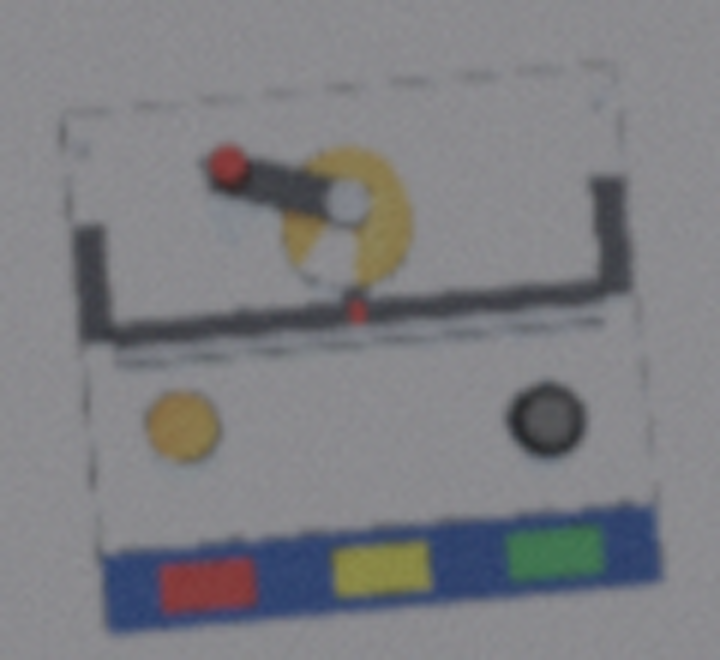

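View pics/t_brd.png

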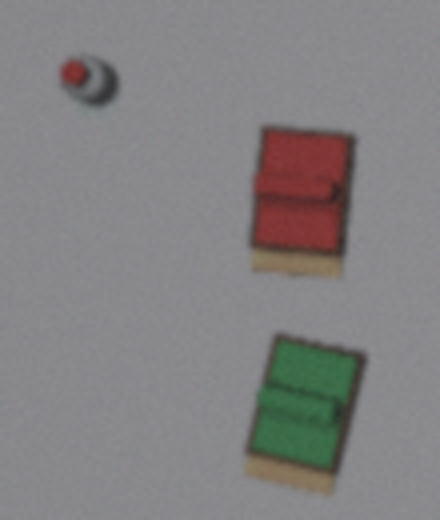

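View pics/s_fix.png

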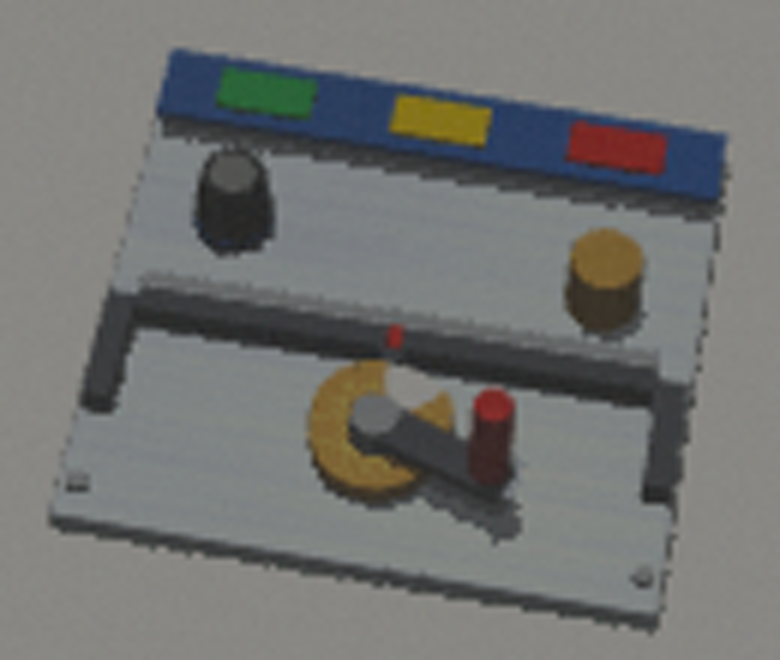

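```bash
cat >> h.py <<'E'
def tri(c1,p1,c2,p2):
    A=[];b=[]
    for c,p in((c1,p1),(c2,p2)):
        d=c['R'].T@np.array([(p[0]-c['cx'])/c['f'],(p[1]-c['cy'])/c['f'],1.]);d/=np.linalg.norm(d)
        o=-c['R'].T@c['t'];M=np.eye(3)-np.outer(d,d);A.append(M);b.append(M@o)
    x,*_=np.linalg.lstsq(np.vstack(A),np.hstack(b),rcond=None); return x
E
python3 - <<'E'
from h import *
T={k:v for k,v in np.load('/tmp/top0.npz').items()};S={k:v for k,v in np.load('/tmp/scene0.npz').items()}
tf=lambda x,y:(255+(x+.5)/6-.5,185+(y+.5)/6-.5)
sf=lambda x,y:(270+(x+.5)/6-.5,205+(y+.5)/6-.5)
pts={'red':((208,585),(617,148)),'yel':((382,568),(441,122)),'grn':((555,552),(267,93)),'handle':((228,165),(494,407)),'shaft':((348,202),(379,415)),'weight':((183,425),(606,260)),'loupe':((549,420),(236,172)),'redmark':((358,311),(396,335))}
zs={'red':.029,'yel':.029,'grn':.029,'handle':.085,'weight':.044,'loupe':.046,'shaft':.05,'redmark':.027}
for k,(a,b) in pts.items():
    a=tf(*a);b=sf(*b)
    print(k,'tri',tri(T,a,S,b).round(4),'topdepth',pt(T,*a).round(4),'scdepth',pt(S,*b).round(4),'planeT',pt(T,*a,zs[k])[:2].round(4),'planeS',pt(S,*b,zs[k])[:2].round(4))
E
```

```text
red tri [0.4284 0.0105 0.0283] topdepth [0.4284 0.0103 0.0357] scdepth [0.4283 0.0102 0.028 ] planeT [0.4284 0.0107] planeS [0.429  0.0104]
yel tri [ 0.4375 -0.0629  0.0278] topdepth [ 0.4375 -0.0628  0.0262] scdepth [ 0.4339 -0.0639  0.0231] planeT [ 0.4375 -0.0629] planeS [ 0.4384 -0.0628]
grn tri [ 0.4462 -0.1361  0.0291] topdepth [ 0.4461 -0.1362  0.0242] scdepth [ 0.4453 -0.1366  0.0279] planeT [ 0.4461 -0.136 ] planeS [ 0.4461 -0.1363]
handle tri [0.6018 0.0043 0.0813] topdepth [0.6004 0.004  0.0939] scdepth [0.6031 0.0042 0.0832] planeT [0.6014 0.0044] planeS [0.6043 0.0045]
shaft tri [ 0.5916 -0.0439  0.0386] topdepth [ 0.5917 -0.0445  0.0391] scdepth [ 0.59   -0.0437  0.0363] planeT [ 0.5907 -0.0447] planeS [ 0.5987 -0.0414]
weight tri [0.4954 0.0223 0.0427] topdepth [0.4953 0.0221 0.0474] scdepth [0.4978 0.0226 0.046 ] planeT [0.4954 0.0223] planeS [0.4964 0.0224]
loupe tri [ 0.5014 -0.1315  0.0458] topdepth [ 0.5014 -0.1315  0.0451] scdepth [ 0.4996 -0.1321  0.0434] planeT [ 0.5013 -0.1315] planeS [ 0.5015 -0.1315]
redmark tri [ 0.5463 -0.0498  0.0281] topdepth [ 0.5469 -0.0497  0.0195] scdepth [ 0.5461 -0.0498  0.0278] planeT [ 0.5464 -0.0498] planeS [ 0.5456 -0.0499]
```

Run:
```python
import cv2
t=cv2.imread('pics/top0.png'); s=cv2.imread('pics/scene0.png')
def crop(im,n,x0,y0,w,h,k):
    c=cv2.resize(im[y0:y0+h,x0:x0+w],None,fx=k,fy=k,interpolation=cv2.INTER_CUBIC); cv2.imwrite(f'pics/{n}.png',c)
crop(t,'t_pots',370,180,140,150,5)
crop(s,'s_pots',140,160,160,130,5)
crop(s,'s_brd',430,235,110,140,5)
```

```text
(no output)
```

View pics/t_pots.png

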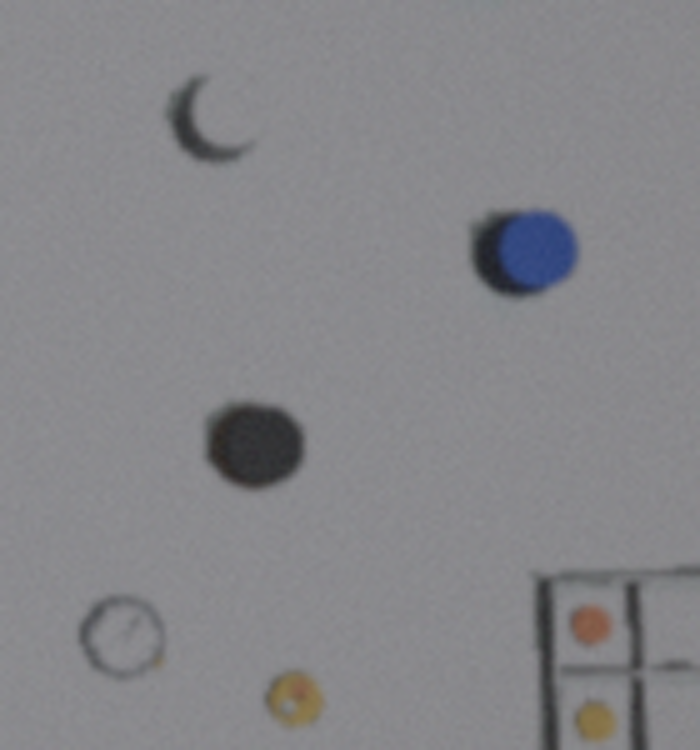

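View pics/s_pots.png

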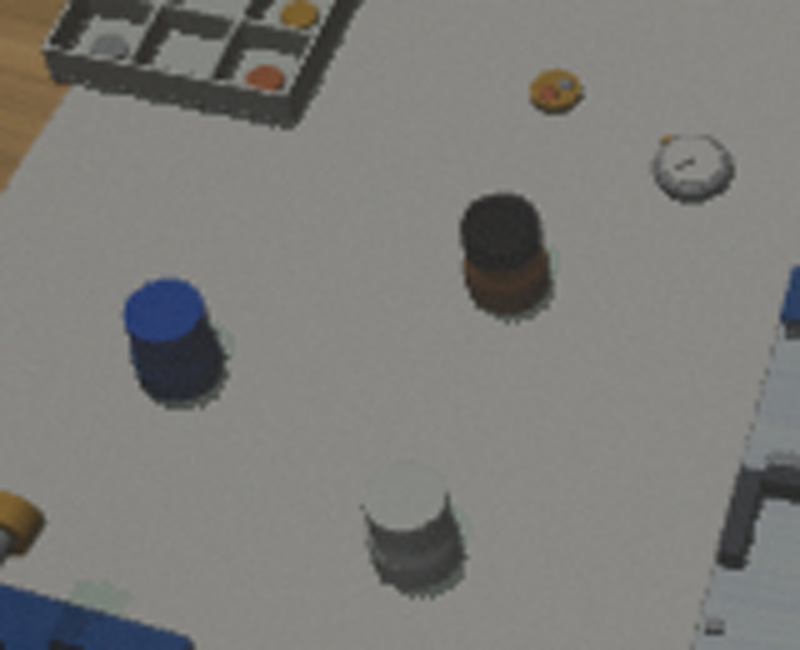

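View pics/s_brd.png

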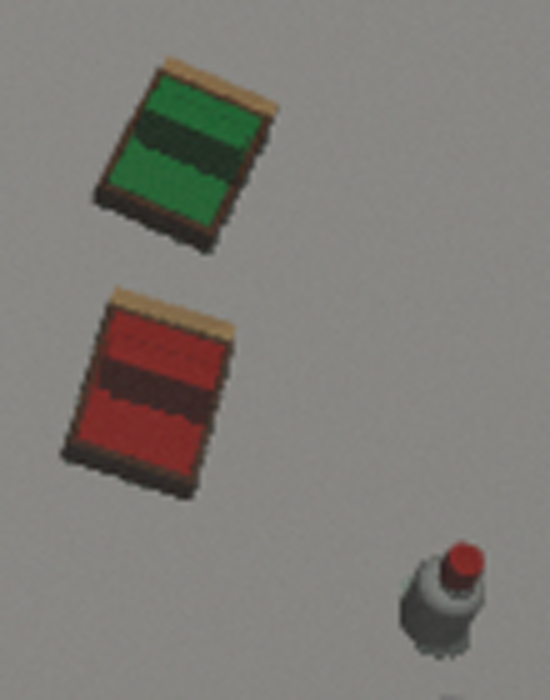

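Run:
```python
from h import *
T={k:v for k,v in np.load('/tmp/top0.npz').items()};S={k:v for k,v in np.load('/tmp/scene0.npz').items()}
g=lambda o,k:(lambda x,y:(o[0]+(x+.5)/k-.5,o[1]+(y+.5)/k-.5))
tp=g((370,180),5);sp=g((140,160),5);tb=g((120,170),4);sb=g((430,235),5)
P={}
for k,a,b in [('amber',(258,446),(501,230)),('white',(233,117),(405,497)),('blue',(538,250),(163,310))]:
    a=tp(*a);b=sp(*b);x=tri(T,a,S,b);P[k]=pt(T,*a,.05);print(k,x.round(4),P[k].round(4),pt(S,*b,.05).round(4))
for a,b in ('amber','white'),('amber','blue'),('white','blue'): print(a,b,np.linalg.norm(P[a]-P[b]).round(4))
print('loupe tgt',(P['amber']+P['white'])/2,'weight',(P['amber']+P['blue'])/2)
for n,A,B in [('red',[(263,128),(354,133),(343,253),(252,247)],[(195,475),(75,440),(112,306),(233,340)]),('green',[(280,336),(364,353),(335,470),(250,455)],[(212,228),(105,185),(162,70),(272,118)])]:
    # order T: far-left(+x,+y), far-right, near-right, near-left
    Q=np.array([pt(T,*tb(*p),.015) for p in A]);c=Q.mean(0);d=(Q[0]+Q[1]-Q[2]-Q[3])[:2];e=(Q[0]+Q[3]-Q[1]-Q[2])[:2]
    print(n,'top ctr',c.round(4),'len',np.linalg.norm(d)/2,np.linalg.norm(e)/2,'yaw',np.degrees(np.arctan2(d[1],d[0])),np.degrees(np.arctan2(-e[0],e[1])))
    Q=np.array([pt(S,*sb(*p),.015) for p in B]);c=Q.mean(0);d=(Q[0]+Q[1]-Q[2]-Q[3])[:2];e=(Q[0]+Q[3]-Q[1]-Q[2])[:2]
    print(n,'sc  ctr',c.round(4),'len',np.linalg.norm(d)/2,np.linalg.norm(e)/2,'yaw',np.degrees(np.arctan2(d[1],d[0])),np.degrees(np.arctan2(-e[0],e[1])))
```

```text
amber [ 0.471  -0.3229  0.0445] [ 0.4704 -0.3204  0.05  ] [ 0.4753 -0.3224  0.05  ]
white [ 0.6366 -0.3059  0.0443] [ 0.6359 -0.305   0.05  ] [ 0.64   -0.3037  0.05  ]
blue [ 0.5728 -0.4603  0.0489] [ 0.5725 -0.4594  0.05  ] [ 0.5737 -0.4605  0.05  ]
amber white 0.1663
amber blue 0.1725
white blue 0.1669
loupe tgt [ 0.55313156 -0.31273303  0.05      ] weight [ 0.52143261 -0.38991892  0.05      ]
red top ctr [0.5892 0.2586 0.015 ] len 0.07770539943441006 0.058984030706107415 yaw -3.1467638599044605 -2.0182316750280833
red sc  ctr [0.5879 0.2605 0.015 ] len 0.07508719623584269 0.05559085510107689 yaw -3.2573473415462364 -1.0300802863279217
green top ctr [0.4518 0.2508 0.015 ] len 0.07790851370168438 0.05544357526554675 yaw -12.001661277320443 -9.20008708213666
green sc  ctr [0.4514 0.2535 0.015 ] len 0.07570318144042228 0.0553152450931528 yaw -12.238649126095611 -10.750107830893944
```

```bash
cat >> h.py <<'E'
YF=6.92; XF=np.array([.9927,.1205,0]);YFv=np.array([-.1205,.9927,0]);OF=np.array([.4950,-.0558,0])
def fx(x,y,z): return OF+x/1000*XF+y/1000*YFv+np.array([0,0,z/1000])
def pose(yaw,tilt=0,axis=None):
    """tool x at world angle yaw, z down; tilt deg about world horizontal axis angle 'axis' (right-hand)"""
    a=np.radians(yaw); X=np.array([np.cos(a),np.sin(a),0]);Z=np.array([0,0,-1.]);Y=np.cross(Z,X)
    M=np.stack([X,Y,Z],1)
    if tilt:
        b=np.radians(axis); M=R.from_rotvec(np.radians(tilt)*np.array([np.cos(b),np.sin(b),0])).as_matrix()@M
    return M
def legs(wps,start=None):
    """wps: (pos,M). prints tool-frame deltas leg by leg"""
    if start is None:
        s=r.read_state(); p=np.array(s['ee_pos']);M=R.from_quat(s['eef_rot']).as_matrix()
    else: p,M=start
    for q,N in wps:
        q=np.array(q,float)
        d=M.T@(q-p)*1000; w=np.degrees(R.from_matrix(M.T@N).as_rotvec())
        print('xyz',d.round(1).tolist(),'rot',w.round(2).tolist(),'rows',max(np.linalg.norm(d)/62.5,np.linalg.norm(w)/10.7).round(1))
        p,M=q,N
E
python3 - <<'E'
from h import *
s=st(); p=np.array(s['ee_pos']);M=R.from_quat(s['eef_rot']).as_matrix()
N=pose(96.92); W=np.array([.4954,.0223,.16])
a=np.array([.30,.36,.23]);b=np.array([.42,.14,.2])
legs([(a,N),(b,N),(W,N),(W-[0,0,.12],N),(W,N),((.5225,-.15,.16),N),((.5225,-.391,.16),N)])
E
```

```text
t 0.15 pos [0.1392 0.609  0.23  ] w 0.087 F [ 0.4 -0.  -0.4]
R [[0.223, 0.975, -0.0], [0.975, -0.223, -0.001], [-0.001, 0.0, -1.0]] q [-1.37  0.33 -0.06  1.46  0.02  1.35 -0.09]
xyz [-206.9, 212.2, 0.2] rot [-0.01, 0.06, -19.8] rows 4.7
xyz [-232.9, 92.6, 30.0] rot [0.0, 0.0, 0.0] rows 4.0
xyz [-125.9, 60.7, 40.0] rot [0.0, 0.0, 0.0] rows 2.3
xyz [0.0, 0.0, 120.0] rot [0.0, 0.0, 0.0] rows 1.9
xyz [0.0, 0.0, -120.0] rot [0.0, 0.0, 0.0] rows 1.9
xyz [-174.3, 6.1, 0.0] rot [0.0, 0.0, 0.0] rows 2.8
xyz [-239.2, -29.0, 0.0] rot [0.0, 0.0, 0.0] rows 3.9
```

Call:
apply_moves(increments=[{"grip":0,"xyz":[-207,212,0],"rotation":[0,0,-19.8]},{"grip":0,"xyz":[-207,212,0],"rotation":[0,0,-19.8]},{"grip":0,"xyz":[-207,212,0],"rotation":[0,0,-19.8]},{"grip":0,"xyz":[-207,212,0],"rotation":[0,0,-19.8]},{"grip":0,"xyz":[-207,212,0],"rotation":[0,0,-19.8]}])

```text
time: 0.78
ee_pos: [0.3011, 0.3574, 0.2302]
eef_rot: [0.664, 0.748, -0.0, 0.0]
ft_force: [0.0, 0.9, 0.5]
width: 0.0867
```

Call:
apply_moves(increments=[{"grip":0,"xyz":[-231,92,30],"rotation":[0,0,0]},{"grip":0,"xyz":[-231,92,30],"rotation":[0,0,0]},{"grip":0,"xyz":[-231,92,30],"rotation":[0,0,0]},{"grip":0,"xyz":[-231,92,30],"rotation":[0,0,0]},{"grip":0,"xyz":[-231,92,30],"rotation":[0,0,0]}])

```text
time: 1.4
ee_pos: [0.4211, 0.1346, 0.2]
eef_rot: [0.667, 0.745, -0.001, 0.0]
ft_force: [0.8, 1.2, 0.1]
width: 0.087
```

Call:
apply_moves(increments=[{"grip":0,"xyz":[-126,61,40],"rotation":[0,0,0]},{"grip":0,"xyz":[-126,61,40],"rotation":[0,0,0]},{"grip":0,"xyz":[-126,61,40],"rotation":[0,0,0]},{"grip":0,"xyz":[-126,61,40],"rotation":[0,0,0]}])

```text
time: 1.9
ee_pos: [0.4957, 0.015, 0.1594]
eef_rot: [0.667, 0.745, -0.002, 0.0]
ft_force: [-0.4, 0.9, 0.2]
width: 0.0871
```

Run:
```python
from h import *
s=st(); c=cam('wrist'); cv2.imwrite('pics/w1.png',c['img']); np.savez('/tmp/w1.npz',**c)
for q in [(.4954,.0223,.044),(.4954,.0223,.012)]: print(proj(c,q))
for x in (0,): print('cam axis',(c['R'].T@[0,0,1]).round(3))
```

```text
t 1.9 pos [0.4957 0.015  0.1594] w 0.0871 F [-0.4  0.9  0.2]
R [[-0.109, 0.994, -0.002], [0.994, 0.109, -0.003], [-0.003, -0.002, -1.0]] q [-0.62  0.1   0.53  1.91 -0.05  1.15  1.61]
(np.float64(330.0997854732686), np.float64(239.15760693119987))
(np.float64(329.1774218202222), np.float64(228.538562911722))
cam axis [ 0.29   0.03  -0.957]
```

View pics/w1.png

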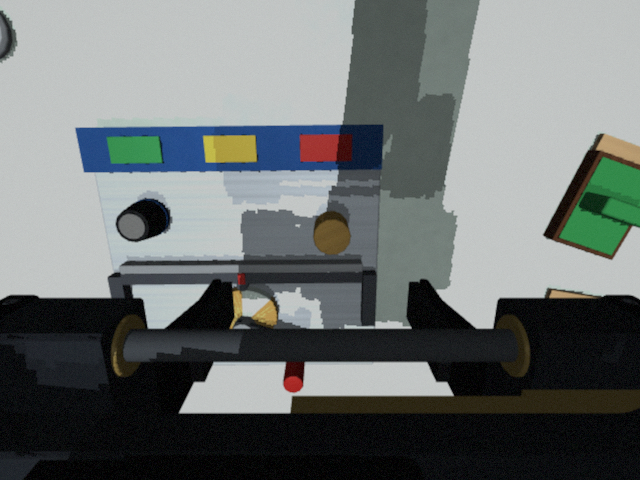

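Run:
```python
from h import *
c={k:v for k,v in np.load('/tmp/w1.npz').items()}
g=cv2.resize(c['img'][110:280,90:400],None,fx=2.5,fy=2.5,interpolation=cv2.INTER_CUBIC); cv2.imwrite('pics/w1c.png',g)
for n,p in dict(red=(326,148),yel=(230,149),grn=(135,150)).items(): print(n,pt(c,*p,.029).round(4),pt(c,*p).round(4))
print('weight',pt(c,332,233,.044).round(4),pt(c,332,233).round(4)); print('loupe',pt(c,131,224,.046).round(4))
W=np.array([.4954,.0223,.1594]); N=pose(96.92)
legs([(W,N),((.4954,.0223,.06),N),((.4954,.0223,.024),N)])
```

```text
red [0.4275 0.0114 0.029 ] [0.4275 0.0115 0.0285]
yel [ 0.4363 -0.062   0.029 ] [ 0.4364 -0.0622  0.0278]
grn [ 0.4451 -0.1348  0.029 ] [ 0.4452 -0.135   0.0285]
weight [0.4902 0.0232 0.044 ] [0.4906 0.0233 0.0428]
loupe [ 0.4996 -0.1316  0.046 ]
xyz [5.7, 0.6, 0.4] rot [-0.1, 0.1, -0.54] rows 0.1
xyz [0.0, 0.0, 99.4] rot [0.0, 0.0, 0.0] rows 1.6
xyz [0.0, 0.0, 36.0] rot [0.0, 0.0, 0.0] rows 0.6
```

View pics/w1c.png

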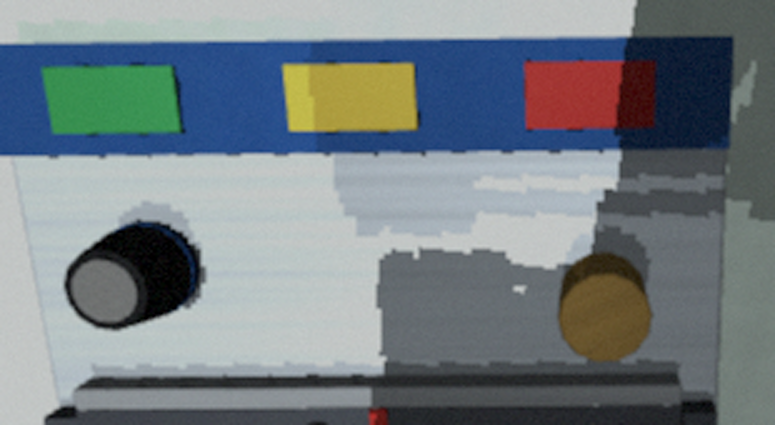

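Call:
apply_moves(increments=[{"grip":0,"xyz":[6.5,0,60],"rotation":[0,0,-0.5]},{"grip":0,"xyz":[6.5,-0.5,110],"rotation":[0,0,-0.5]},{"grip":0,"xyz":[6.5,-0.5,135],"rotation":[0,0,-0.5]},{"grip":0,"xyz":[6.5,-0.5,135.5],"rotation":[0,0,-0.5]},{"grip":140,"xyz":[6.5,-0.5,135.5],"rotation":[0,0,-0.5]}], squeeze=20)

```text
time: 2.58
ee_pos: [0.4946, 0.0237, 0.0255]
eef_rot: [0.663, 0.749, -0.001, 0.0]
ft_force: [-0.1, 0.7, 0.9]
width: 0.0823
```

Call:
apply_moves(increments=[{"grip":255,"xyz":[0,0,0],"rotation":[0,0,0]},{"grip":255,"xyz":[0,0,0],"rotation":[0,0,0]},{"grip":255,"xyz":[0,0,0],"rotation":[0,0,0]},{"grip":255,"xyz":[0,0,0],"rotation":[0,0,0]}], squeeze=20)

```text
time: 3.08
ee_pos: [0.4946, 0.0237, 0.0256]
eef_rot: [0.663, 0.749, -0.0, 0.0]
ft_force: [-0.1, -0.6, -0.4]
width: 0.0449
```

Run:
```python
from h import *
s=st(); N=pose(96.92); p=np.array(s['ee_pos'])
legs([(p+[0,0,.1],N),((.51,-.18,p[2]+.1),N),((.5225,-.391,p[2]+.1),N),((.5225,-.391,.015),N)])
```

```text
t 3.08 pos [0.4946 0.0237 0.0256] w 0.0449 F [-0.1 -0.6 -0.4]
R [[-0.121, 0.993, -0.0], [0.993, 0.121, -0.001], [-0.001, -0.0, -1.0]] q [-0.58  0.3   0.5   2.03 -0.19  0.86  1.71]
xyz [-0.1, -0.0, -100.0] rot [-0.02, 0.05, 0.01] rows 1.6
xyz [-204.1, -9.3, 0.0] rot [0.0, 0.0, 0.0] rows 3.3
xyz [-211.0, -13.0, 0.0] rot [0.0, 0.0, 0.0] rows 3.4
xyz [0.0, 0.0, 110.6] rot [0.0, 0.0, 0.0] rows 1.8
```

Call:
apply_moves(increments=[{"grip":255,"xyz":[0,0,0],"rotation":[0,0,0]},{"grip":255,"xyz":[0,0,0],"rotation":[0,0,0]},{"grip":255,"xyz":[0,0,0],"rotation":[0,0,0]},{"grip":255,"xyz":[0,0,-20],"rotation":[0,0,0]},{"grip":255,"xyz":[0,0,-20],"rotation":[0,0,0]}], squeeze=25)

```text
time: 3.7
ee_pos: [0.4954, 0.0238, 0.0463]
eef_rot: [0.663, 0.749, 0.0, 0.001]
ft_force: [0.3, 0.5, -2.3]
width: 0.0295
```

Run:
```python
from h import *
s=st(); c=cam('scene'); cv2.imwrite('pics/s2.png',cv2.resize(c['img'][180:330,230:430],None,fx=4,fy=4,interpolation=cv2.INTER_CUBIC))
```

```text
t 3.7 pos [0.4954 0.0238 0.0463] w 0.0295 F [ 0.3  0.5 -2.3]
R [[-0.121, 0.993, 0.002], [0.993, 0.121, -0.0], [-0.001, 0.002, -1.0]] q [-0.6   0.26  0.51  2.02 -0.16  0.9   1.69]
```

View pics/s2.png

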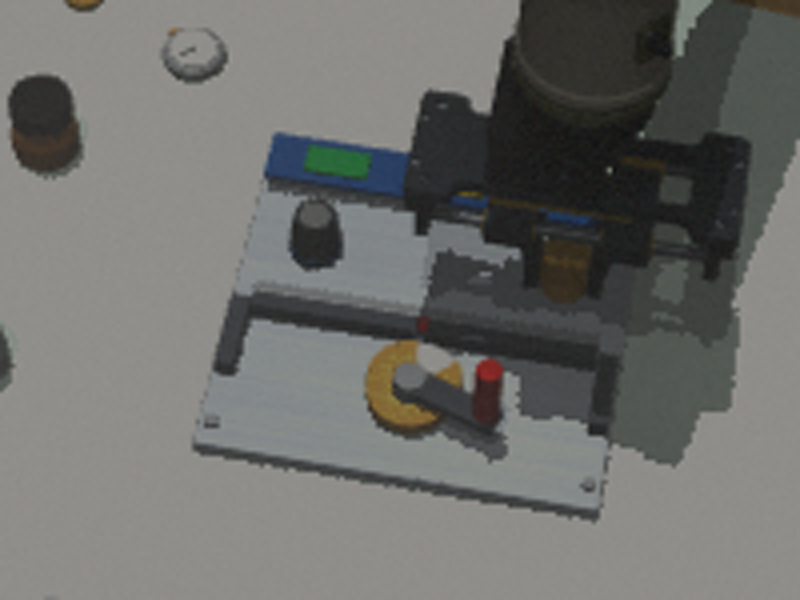

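Call:
apply_moves(increments=[{"grip":255,"xyz":[0,0,-60],"rotation":[0,0,0]},{"grip":255,"xyz":[-45,0,-90],"rotation":[0,0,0]},{"grip":255,"xyz":[-100,-5,-90],"rotation":[0,0,0]},{"grip":255,"xyz":[-160,-9,-90],"rotation":[0,0,0]},{"grip":255,"xyz":[-205,-9,-90],"rotation":[0,0,0]}])

```text
time: 4.38
ee_pos: [0.5099, -0.1831, 0.135]
eef_rot: [0.663, 0.748, -0.0, 0.0]
ft_force: [-0.1, 0.7, -1.1]
width: 0.0298
```

Run:
```python
from h import *
s=st(); N=pose(96.92)
legs([((.5225,-.391,.12),N),((.5225,-.391,.015),N)])
```

```text
t 4.38 pos [ 0.5099 -0.1831  0.135 ] w 0.0298 F [-0.1  0.7 -1.1]
R [[-0.12, 0.993, 0.0], [0.993, 0.12, -0.001], [-0.001, 0.0, -1.0]] q [-0.33  0.26  0.68  1.83 -0.18  1.11  2.11]
xyz [-207.9, -12.4, 15.2] rot [0.0, 0.04, -0.05] rows 3.3
xyz [0.0, 0.0, 105.0] rot [0.0, 0.0, 0.0] rows 1.7
```

Call:
apply_moves(increments=[{"grip":255,"xyz":[-62,-3,0],"rotation":[0,0,10]},{"grip":255,"xyz":[-124,-6,0],"rotation":[0,0,20]},{"grip":255,"xyz":[-180,-10,5],"rotation":[0,0,30]},{"grip":255,"xyz":[-208,-12.5,15],"rotation":[0,0,30]},{"grip":255,"xyz":[-208,-12.5,15],"rotation":[0,0,30]}])

```text
time: 5.0
ee_pos: [0.5204, -0.3934, 0.1179]
eef_rot: [0.836, 0.549, -0.002, -0.0]
ft_force: [-0.8, -0.1, -2.3]
width: 0.0297
```

Run:
```python
from h import *
s=st(); M=R.from_quat(s['eef_rot']).as_matrix()
legs([((.5225,-.391,.05),pose(66.9)),((.5225,-.391,.0145),pose(66.9))])
c=cam('wrist'); cv2.imwrite('pics/w3.png',c['img']);np.savez('/tmp/w3.npz',**c)
```

```text
t 5.0 pos [ 0.5204 -0.3934  0.1179] w 0.0297 F [-0.8 -0.1 -2.3]
R [[0.396, 0.918, -0.003], [0.918, -0.396, -0.001], [-0.002, -0.003, -1.0]] q [ 0.02  0.58  0.78  1.55 -0.42  1.19  2.04]
xyz [3.2, 1.2, 67.8] rot [-0.15, 0.14, -0.24] rows 1.1
xyz [0.0, 0.0, 35.5] rot [0.0, 0.0, 0.0] rows 0.6
```

View pics/w3.png

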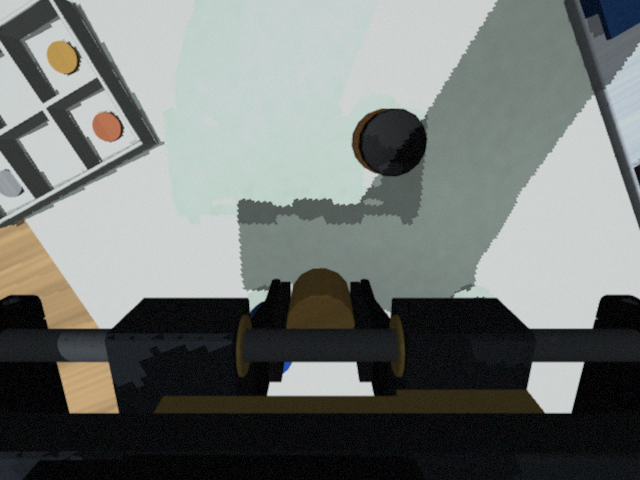

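Call:
apply_moves(increments=[{"grip":255,"xyz":[3,1,50],"rotation":[0,0,0]},{"grip":255,"xyz":[3,1,85],"rotation":[0,0,0]},{"grip":255,"xyz":[3,1,99],"rotation":[0,0,0]},{"grip":255,"xyz":[3,1,103.5],"rotation":[0,0,0]},{"grip":255,"xyz":[3,1,103.5],"rotation":[0,0,0]}])

```text
time: 5.68
ee_pos: [0.524, -0.3896, 0.0161]
eef_rot: [0.835, 0.55, -0.001, 0.0]
ft_force: [0.2, 1.0, -1.2]
width: 0.029
```

Run:
```python
from h import *
s=st(); c={k:v for k,v in np.load('/tmp/w3.npz').items()}
print(pt(c,393,142,.05))
```

```text
t 5.67 pos [ 0.524  -0.3896  0.0161] w 0.029 F [ 0.2  1.  -1.2]
R [[0.394, 0.919, -0.001], [0.919, -0.394, -0.001], [-0.001, -0.0, -1.0]] q [ 0.06  0.69  0.71  1.62 -0.5   1.03  2.09]
[ 0.46916517 -0.32467743  0.05      ]
```

Lower the last 2 mm, release, rise.

Call:
apply_moves(increments=[{"grip":255,"xyz":[0,0,2],"rotation":[0,0,0]},{"grip":255,"xyz":[0,0,2],"rotation":[0,0,0]},{"grip":130,"xyz":[0,0,2],"rotation":[0,0,0]},{"grip":130,"xyz":[0,0,2],"rotation":[0,0,0]},{"grip":100,"xyz":[0,0,2],"rotation":[0,0,0]}])

```text
time: 6.3
ee_pos: [0.524, -0.3897, 0.0143]
eef_rot: [0.835, 0.55, -0.001, 0.0]
ft_force: [-0.1, -0.1, -0.8]
width: 0.0462
```

Call:
apply_moves(increments=[{"grip":60,"xyz":[0,0,-25],"rotation":[0,0,0]},{"grip":20,"xyz":[0,0,-80],"rotation":[0,0,-5]},{"grip":0,"xyz":[0,0,-120],"rotation":[0,0,-15]},{"grip":0,"xyz":[55,-25,-120],"rotation":[0,0,-25]},{"grip":0,"xyz":[80,-30,-120],"rotation":[0,0,-30]}])

```text
time: 6.92
ee_pos: [0.5286, -0.3012, 0.1345]
eef_rot: [0.662, 0.75, 0.0, -0.0]
ft_force: [0.2, 0.2, -1.0]
width: 0.086
```

Run:
```python
from h import *
s=st(); N=pose(96.9)
legs([((.5014,-.1315,.14),N),((.5014,-.1315,.023),N)])
c=cam('top'); cv2.imwrite('pics/t4.png',cv2.resize(c['img'][180:330,250:500],None,fx=3.2,fy=3.2,interpolation=cv2.INTER_CUBIC))
c=cam('scene'); cv2.imwrite('pics/s4.png',cv2.resize(c['img'][150:300,150:400],None,fx=3.2,fy=3.2,interpolation=cv2.INTER_CUBIC))
```

```text
t 6.92 pos [ 0.5286 -0.3012  0.1345] w 0.086 F [ 0.2  0.2 -1. ]
R [[-0.124, 0.992, 0.0], [0.992, 0.124, 0.001], [0.001, 0.0, -1.0]] q [-0.09  0.42  0.68  1.66 -0.29  1.16  2.36]
xyz [171.8, -5.9, -5.4] rot [0.03, -0.03, 0.24] rows 2.8
xyz [0.0, 0.0, 117.0] rot [0.0, 0.0, 0.0] rows 1.9
```

View pics/s4.png

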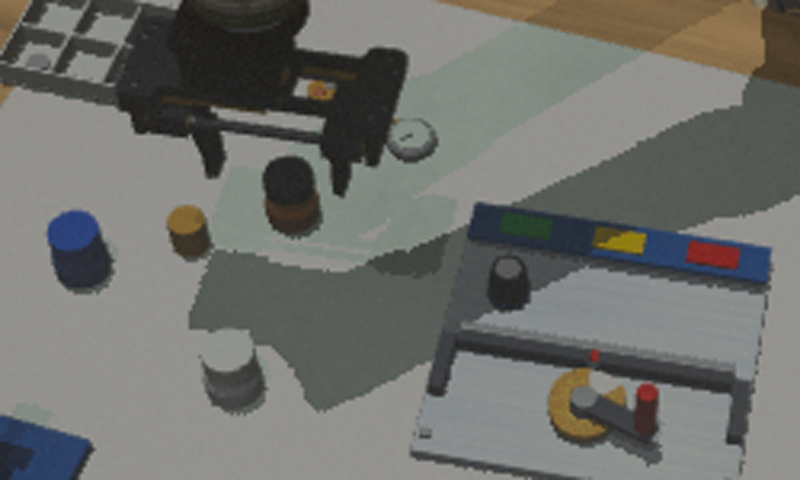

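View pics/t4.png

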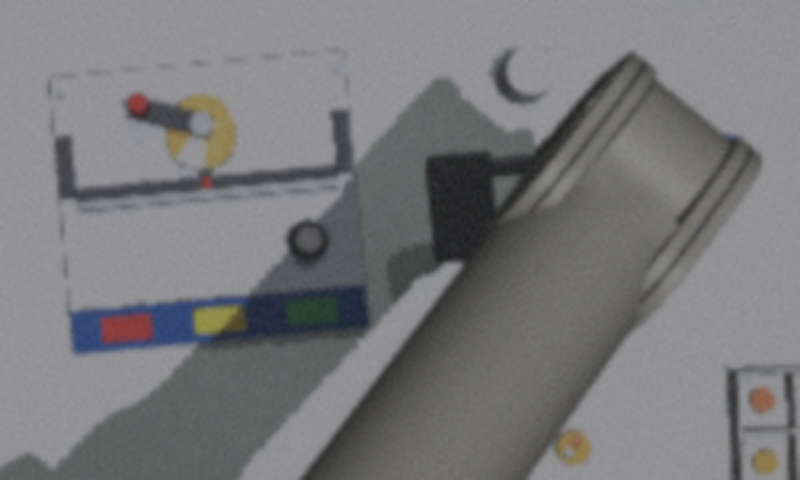

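Call:
apply_moves(increments=[{"grip":0,"xyz":[60,-2,0],"rotation":[0,0,0]},{"grip":0,"xyz":[120,-4,0],"rotation":[0,0,0]},{"grip":0,"xyz":[172,-6,0],"rotation":[0,0,0]},{"grip":0,"xyz":[172,-6,0],"rotation":[0,0,0]},{"grip":0,"xyz":[172,-6,40],"rotation":[0,0,0]}])

```text
time: 7.65
ee_pos: [0.5046, -0.1316, 0.0961]
eef_rot: [0.662, 0.75, 0.002, 0.002]
ft_force: [0.1, -0.2, -0.7]
width: 0.0869
```

Run:
```python
from h import *
s=st(); N=pose(96.9)
c=cam('wrist'); cv2.imwrite('pics/w5.png',c['img']);print(proj(c,(.5014,-.1315,.046)))
legs([((.5014,-.1315,.022),N)])
```

```text
t 7.65 pos [ 0.5046 -0.1316  0.0961] w 0.0869 F [ 0.1 -0.2 -0.7]
R [[-0.124, 0.992, 0.006], [0.992, 0.124, 0.001], [-0.0, 0.006, -1.0]] q [-0.41  0.25  0.65  1.92 -0.18  1.02  2.02]
(np.float64(321.6539974099577), np.float64(263.96659308056303))
xyz [-0.4, 1.0, 67.9] rot [-0.17, -0.05, 0.17] rows 1.1
```

View pics/w5.png

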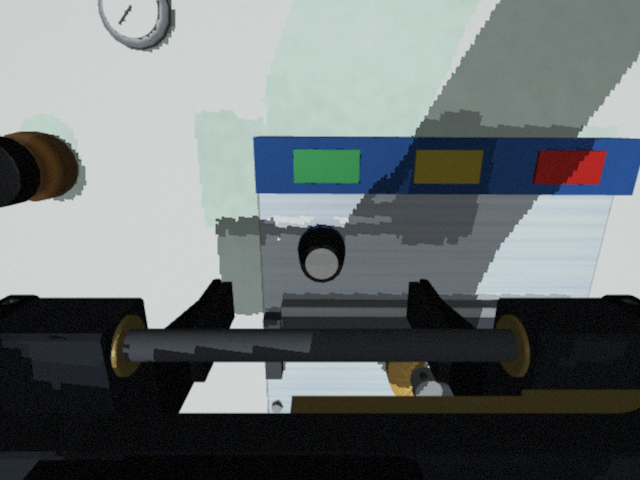

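Call:
apply_moves(increments=[{"grip":0,"xyz":[-0.5,1,40],"rotation":[0,0,0]},{"grip":0,"xyz":[-0.5,1,65],"rotation":[0,0,0]},{"grip":255,"xyz":[-0.5,1,68],"rotation":[0,0,0]},{"grip":255,"xyz":[-0.5,1,68],"rotation":[0,0,0]},{"grip":255,"xyz":[-0.5,1,68],"rotation":[0,0,0]}], squeeze=20)

```text
time: 8.32
ee_pos: [0.5022, -0.1322, 0.023]
eef_rot: [0.662, 0.749, -0.0, -0.001]
ft_force: [-0.3, 0.0, 1.0]
width: 0.0648
```

Call:
apply_moves(increments=[{"grip":255,"xyz":[0,0,0],"rotation":[0,0,0]},{"grip":255,"xyz":[0,0,0],"rotation":[0,0,0]},{"grip":255,"xyz":[0,0,0],"rotation":[0,0,0]},{"grip":255,"xyz":[0,0,0],"rotation":[0,0,0]},{"grip":255,"xyz":[0,0,0],"rotation":[0,0,0]}])

```text
time: 8.95
ee_pos: [0.5022, -0.1321, 0.0232]
eef_rot: [0.662, 0.749, -0.0, -0.001]
ft_force: [-1.0, 0.7, 3.0]
width: 0.0307
```

Call:
apply_moves(increments=[{"grip":255,"xyz":[0,0,0],"rotation":[0,0,0]},{"grip":255,"xyz":[0,0,-50],"rotation":[0,0,0]},{"grip":255,"xyz":[0,0,-90],"rotation":[0,0,0]},{"grip":255,"xyz":[0,0,-90],"rotation":[0,0,0]}])

```text
time: 9.45
ee_pos: [0.5041, -0.1326, 0.1158]
eef_rot: [0.662, 0.749, 0.001, 0.001]
ft_force: [0.5, 0.0, -0.7]
width: 0.0309
```

Run:
```python
from h import *
c=cam('scene'); cv2.imwrite('pics/s6.png',cv2.resize(c['img'][150:300,150:400],None,fx=3.2,fy=3.2,interpolation=cv2.INTER_CUBIC))
s=st(); N=pose(66.9)
legs([((.5545,-.3135,.11),N)])
```

```text
t 9.5 pos [ 0.503  -0.1321  0.114 ] w 0.0312 F [-0.3 -0.8 -1.7]
R [[-0.123, 0.992, 0.001], [0.992, 0.123, 0.001], [0.001, 0.001, -1.0]] q [-0.42  0.23  0.67  1.91 -0.16  1.06  2.01]
xyz [-186.4, 28.8, 3.9] rot [0.05, -0.06, 30.15] rows 3.0
```

View pics/s6.png

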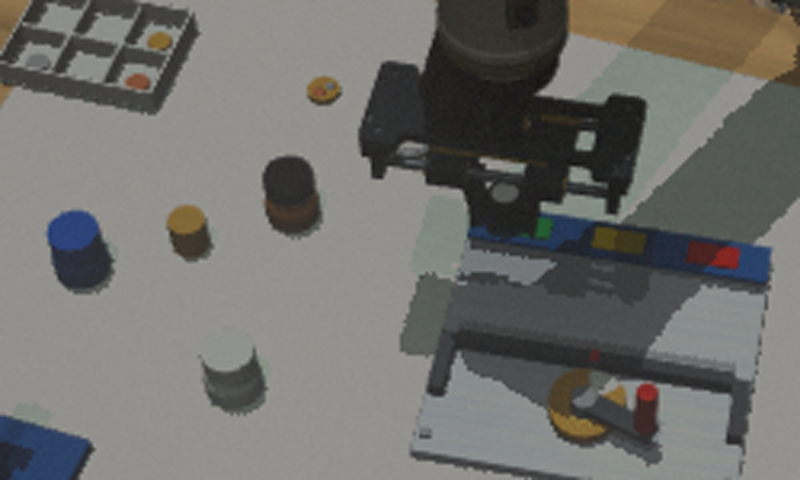

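Call:
apply_moves(increments=[{"grip":255,"xyz":[-60,9,0],"rotation":[0,0,10]},{"grip":255,"xyz":[-120,18,0],"rotation":[0,0,20]},{"grip":255,"xyz":[-175,27,4],"rotation":[0,0,30]},{"grip":255,"xyz":[-187,29,4],"rotation":[0,0,30]},{"grip":255,"xyz":[-187,29,4],"rotation":[0,0,30]}])

```text
time: 10.12
ee_pos: [0.5539, -0.3144, 0.1083]
eef_rot: [0.834, 0.552, -0.0, -0.001]
ft_force: [0.2, 0.6, 0.2]
width: 0.031
```

Run:
```python
from h import *
s=st(); N=pose(66.9)
c=cam('wrist'); cv2.imwrite('pics/w7.png',c['img'])
legs([((.5545,-.3135,.0125),N)])
```

```text
t 10.12 pos [ 0.5539 -0.3144  0.1083] w 0.031 F [0.2 0.6 0.2]
R [[0.39, 0.921, -0.001], [0.921, -0.39, 0.001], [0.0, -0.002, -1.0]] q [-0.12  0.55  0.77  1.6  -0.41  1.16  1.91]
xyz [-0.4, 0.4, 96.2] rot [-0.08, -0.08, 0.23] rows 1.5
```

View pics/w7.png

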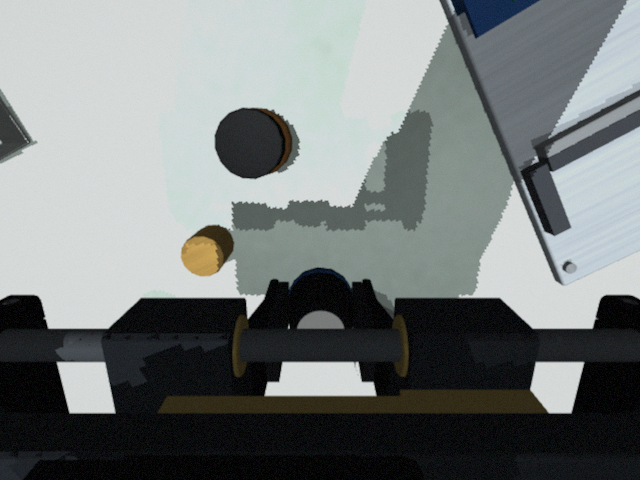

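Call:
apply_moves(increments=[{"grip":255,"xyz":[-0.5,0.5,50],"rotation":[0,0,0]},{"grip":255,"xyz":[-0.5,0.5,82],"rotation":[0,0,0]},{"grip":255,"xyz":[-0.5,0.5,94],"rotation":[0,0,0]},{"grip":255,"xyz":[-0.5,0.5,97],"rotation":[0,0,0]},{"grip":255,"xyz":[-0.5,0.5,97],"rotation":[0,0,0]}])

```text
time: 10.8
ee_pos: [0.5553, -0.3136, 0.0129]
eef_rot: [0.833, 0.553, 0.001, -0.0]
ft_force: [-0.8, -0.3, -0.3]
width: 0.031
```

Call:
apply_moves(increments=[{"grip":130,"xyz":[0,0,0],"rotation":[0,0,0]},{"grip":130,"xyz":[0,0,0],"rotation":[0,0,0]},{"grip":100,"xyz":[0,0,0],"rotation":[0,0,0]},{"grip":100,"xyz":[0,0,-10],"rotation":[0,0,0]},{"grip":80,"xyz":[0,0,-60],"rotation":[0,0,0]}])

```text
time: 11.42
ee_pos: [0.5537, -0.3126, 0.0716]
eef_rot: [0.833, 0.553, -0.001, -0.002]
ft_force: [0.4, 1.3, 0.9]
width: 0.0563
```

Run:
```python
from h import *
s=st(); N=pose(66.9)
legs([((.555,-.3135,.16),N),((.58,-.15,.16),N),((.6018,.0043,.16),N),((.6018,.0043,.055),N)])
```

```text
t 11.43 pos [ 0.5537 -0.3126  0.0716] w 0.0563 F [0.4 1.3 0.9]
R [[0.388, 0.922, -0.004], [0.922, -0.388, 0.003], [0.001, -0.005, -1.0]] q [-0.11  0.59  0.74  1.63 -0.44  1.1   1.93]
xyz [-0.2, 1.2, -88.4] rot [-0.27, -0.08, 0.27] rows 1.4
xyz [160.2, -41.2, 0.0] rot [0.0, 0.0, 0.0] rows 2.6
xyz [150.5, -40.5, 0.0] rot [0.0, 0.0, 0.0] rows 2.5
xyz [0.0, 0.0, 105.0] rot [0.0, 0.0, 0.0] rows 1.7
```

Call:
apply_moves(increments=[{"grip":80,"xyz":[0,0,-60],"rotation":[0,0,0]},{"grip":80,"xyz":[40,-10,-90],"rotation":[0,0,0]},{"grip":80,"xyz":[100,-26,-90],"rotation":[0,0,0]},{"grip":80,"xyz":[160,-41,-90],"rotation":[0,0,0]},{"grip":80,"xyz":[160,-41,-90],"rotation":[0,0,0]}])

```text
time: 12.05
ee_pos: [0.5799, -0.1429, 0.1624]
eef_rot: [0.831, 0.557, 0.0, -0.003]
ft_force: [-0.5, -0.7, 0.1]
width: 0.0594
```

Call:
apply_moves(increments=[{"grip":80,"xyz":[60,-16,0],"rotation":[0,0,0]},{"grip":80,"xyz":[120,-32,0],"rotation":[0,0,0]},{"grip":80,"xyz":[150,-40,0],"rotation":[0,0,0]},{"grip":80,"xyz":[150,-40,0],"rotation":[0,0,0]}])

```text
time: 12.55
ee_pos: [0.6002, 0.0141, 0.1635]
eef_rot: [0.829, 0.559, 0.001, -0.004]
ft_force: [0.4, -0.5, 0.0]
width: 0.0598
```

Run:
```python
from h import *
s=st(); N=pose(66.9)
c=cam('wrist'); cv2.imwrite('pics/w8.png',c['img']);print(proj(c,(.6018,.0043,.085)))
np.savez('/tmp/w8.npz',**c)
legs([((.6018,.0043,.055),N)])
c=cam('scene'); cv2.imwrite('pics/s8.png',c['img'])
```

```text
t 12.55 pos [0.6002 0.0141 0.1635] w 0.0598 F [ 0.4 -0.5  0. ]
R [[0.375, 0.927, -0.003], [0.927, -0.375, 0.007], [0.005, -0.005, -1.0]] q [-0.68  0.39  0.74  1.65 -0.29  1.22  1.31]
(np.float64(307.8411150698734), np.float64(261.2137375965749))
xyz [-6.2, 4.9, 108.5] rot [-0.28, -0.23, 0.87] rows 1.7
```

View pics/w8.png

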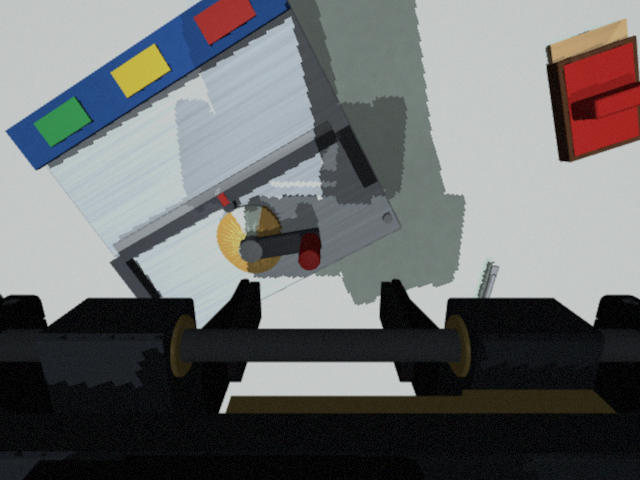

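View pics/s8.png

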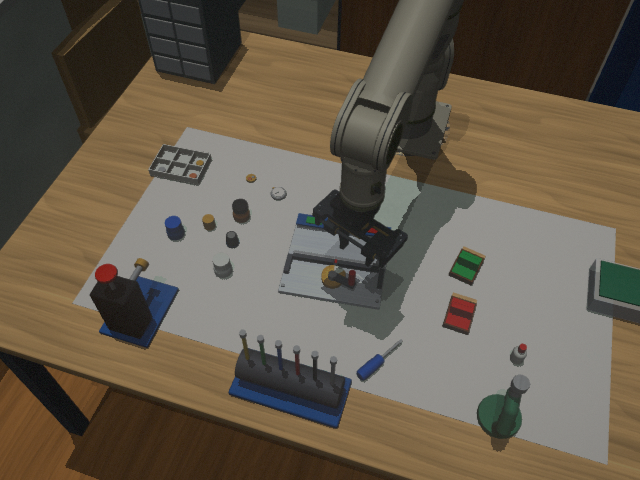

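Call:
apply_moves(increments=[{"grip":80,"xyz":[-6,5,30],"rotation":[0,0,0]},{"grip":80,"xyz":[-6,5,70],"rotation":[0,0,0]},{"grip":80,"xyz":[-6,5,105],"rotation":[0,0,0]},{"grip":80,"xyz":[-6,5,108.5],"rotation":[0,0,0]},{"grip":255,"xyz":[-6,5,108.5],"rotation":[0,0,0]}], squeeze=10)

```text
time: 13.28
ee_pos: [0.6025, 0.0012, 0.0564]
eef_rot: [0.831, 0.556, 0.001, -0.002]
ft_force: [0.4, -0.4, 0.8]
width: 0.0552
```

Call:
apply_moves(increments=[{"grip":255,"xyz":[0,0,0],"rotation":[0,0,0]},{"grip":255,"xyz":[0,0,0],"rotation":[0,0,0]},{"grip":255,"xyz":[0,0,0],"rotation":[0,0,0]},{"grip":255,"xyz":[0,0,0],"rotation":[0,0,0]},{"grip":255,"xyz":[0,0,0],"rotation":[0,0,0]}])

```text
time: 13.9
ee_pos: [0.6038, 0.0043, 0.0569]
eef_rot: [0.831, 0.557, 0.003, -0.003]
ft_force: [3.3, 7.4, 0.2]
width: 0.0157
```

Call:
apply_moves(increments=[{"grip":255,"xyz":[0,0,0],"rotation":[0,0,0]},{"grip":255,"xyz":[0,0,0],"rotation":[0,0,0]}])

```text
time: 14.15
ee_pos: [0.6039, 0.0046, 0.0569]
eef_rot: [0.831, 0.557, 0.003, -0.003]
ft_force: [1.1, 2.2, -2.3]
width: 0.016
```

Run:
```python
from h import *
s=st(); M=R.from_quat(s['eef_rot']).as_matrix(); p=np.array(s['ee_pos'])
C=fx(98,0,0); d=p-C; d[2]=0
fa=lambda d: np.arctan2(d@XF,d@YFv)
a0=fa(d); rad=np.linalg.norm(d); print('axis',C,'angle',a0,'rad',rad)
for a in np.linspace(a0,2.5,13)[1:]:
    q=C+.05*(np.sin(a)*XF+np.cos(a)*YFv); q[2]=p[2]
    print(round(a,2),(M.T@(q-p)*1000).round(1).tolist())
```

```text
t 14.15 pos [0.6039 0.0046 0.0569] w 0.016 F [ 1.1  2.2 -2.3]
R [[0.38, 0.925, 0.001], [0.925, -0.38, 0.008], [0.008, -0.002, -1.0]] q [-0.61  0.52  0.69  1.73 -0.39  1.03  1.39]
axis [ 0.5922846 -0.043991   0.       ] angle 0.3550605488975163 rad 0.049922178628047716
0.53 [0.7, 8.9, -0.0]
0.71 [-0.3, 17.8, -0.0]
0.89 [-2.9, 26.3, -0.1]
1.07 [-7.0, 34.3, -0.1]
1.25 [-12.3, 41.4, -0.2]
1.43 [-18.9, 47.4, -0.3]
1.61 [-26.5, 52.2, -0.3]
1.79 [-34.7, 55.5, -0.4]
1.96 [-43.5, 57.4, -0.5]
2.14 [-52.4, 57.6, -0.5]
2.32 [-61.2, 56.3, -0.6]
2.5 [-69.7, 53.4, -0.7]
```

Call:
apply_moves(increments=[{"grip":255,"xyz":[0.7,8.9,0],"rotation":[0,0,0]},{"grip":255,"xyz":[-0.3,17.8,0],"rotation":[0,0,0]},{"grip":255,"xyz":[-2.9,26.3,0],"rotation":[0,0,0]},{"grip":255,"xyz":[-7,34.3,0],"rotation":[0,0,0]},{"grip":255,"xyz":[-12.3,41.4,0],"rotation":[0,0,0]}])

```text
time: 14.78
ee_pos: [0.6378, -0.0215, 0.0568]
eef_rot: [0.83, 0.557, 0.003, -0.004]
ft_force: [-1.7, 4.3, 2.3]
width: 0.016
```

```bash
cat >> h.py <<'E'
def crank(a1,n):
    s=st(); M=R.from_quat(s['eef_rot']).as_matrix(); p=np.array(s['ee_pos'])
    C=fx(98,0,0); d=p-C; d[2]=0
    a0=np.arctan2(d@XF,d@YFv); print('angle',a0,'rad',np.linalg.norm(d))
    for a in np.linspace(a0,a1,n+1)[1:]:
        q=C+.05*(np.sin(a)*XF+np.cos(a)*YFv); q[2]=p[2]
        print(round(a,2),(M.T@(q-p)*1000).round(1).tolist())
E
python3 - <<'E'
from h import *
crank(2.47,8)
E
```

```text
t 14.78 pos [ 0.6378 -0.0215  0.0568] w 0.016 F [-1.7  4.3  2.3]
R [[0.379, 0.925, 0.001], [0.925, -0.379, 0.01], [0.009, -0.003, -1.0]] q [-0.53  0.59  0.67  1.64 -0.42  1.06  1.45]
angle 1.2331041483867127 rad 0.05078062872506638
1.39 [-6.1, 4.9, -0.1]
1.54 [-12.4, 9.3, -0.1]
1.7 [-19.4, 12.7, -0.2]
1.85 [-26.7, 15.1, -0.3]
2.01 [-34.4, 16.2, -0.4]
2.16 [-42.1, 16.2, -0.4]
2.32 [-49.7, 15.0, -0.5]
2.47 [-57.1, 12.6, -0.6]
```

Call:
apply_moves(increments=[{"grip":255,"xyz":[-6.1,4.9,0],"rotation":[0,0,0]},{"grip":255,"xyz":[-12.4,9.3,0],"rotation":[0,0,0]},{"grip":255,"xyz":[-19.4,12.7,0],"rotation":[0,0,0]},{"grip":255,"xyz":[-26.7,15.1,0],"rotation":[0,0,0]},{"grip":255,"xyz":[-34.4,16.2,0],"rotation":[0,0,0]}])

```text
time: 15.4
ee_pos: [0.6406, -0.0601, 0.0568]
eef_rot: [0.83, 0.557, 0.004, -0.003]
ft_force: [3.7, 2.8, 0.2]
width: 0.0153
```

Run:
```python
from h import *
crank(2.5,4)
```

```text
t 15.4 pos [ 0.6406 -0.0601  0.0568] w 0.0153 F [3.7 2.8 0.2]
R [[0.379, 0.925, 0.002], [0.925, -0.379, 0.009], [0.009, -0.001, -1.0]] q [-0.47  0.6   0.67  1.62 -0.42  1.07  1.51]
angle 2.013075742031183 rad 0.050919535747093465
2.13 [-6.1, -0.9, -0.1]
2.26 [-12.2, -1.6, -0.1]
2.38 [-18.1, -3.0, -0.2]
2.5 [-23.8, -5.1, -0.2]
```

Call:
apply_moves(increments=[{"grip":255,"xyz":[-6.1,-0.9,0],"rotation":[0,0,0]},{"grip":255,"xyz":[-12.2,-1.6,0],"rotation":[0,0,0]},{"grip":255,"xyz":[-18.1,-3,0],"rotation":[0,0,0]},{"grip":255,"xyz":[-23.8,-5.1,0],"rotation":[0,0,0]},{"grip":255,"xyz":[-23.8,-5.1,0],"rotation":[0,0,0]}])

```text
time: 16.02
ee_pos: [0.6262, -0.0817, 0.0568]
eef_rot: [0.831, 0.557, 0.003, -0.003]
ft_force: [-0.1, -3.0, 2.6]
width: 0.0156
```

Call:
apply_moves(increments=[{"grip":160,"xyz":[0,0,0],"rotation":[0,0,0]},{"grip":140,"xyz":[0,0,0],"rotation":[0,0,0]},{"grip":120,"xyz":[0,0,0],"rotation":[0,0,0]},{"grip":120,"xyz":[0,0,-50],"rotation":[0,0,0]},{"grip":100,"xyz":[0,0,-100],"rotation":[0,0,0]}])

```text
time: 16.65
ee_pos: [0.6255, -0.0824, 0.1575]
eef_rot: [0.831, 0.557, 0.002, -0.003]
ft_force: [1.3, -0.8, 0.7]
width: 0.0491
```

Run:
```python
from h import *
s=st()
for n in('top','scene'):
    c=cam(n);cv2.imwrite(f'pics/{n}9.png',c['img']);np.savez(f'/tmp/{n}9.npz',**c)
t=cv2.imread('pics/top9.png'); s=cv2.imread('pics/scene9.png')
a=cv2.resize(s[190:350,260:520],None,fx=3,fy=3,interpolation=cv2.INTER_CUBIC);cv2.imwrite('pics/s9c.png',a)
```

```text
t 16.65 pos [ 0.6255 -0.0824  0.1575] w 0.0491 F [ 1.3 -0.8  0.7]
R [[0.38, 0.925, 0.0], [0.925, -0.38, 0.008], [0.007, -0.003, -1.0]] q [-0.49  0.47  0.74  1.57 -0.34  1.23  1.49]
```

View pics/s9c.png

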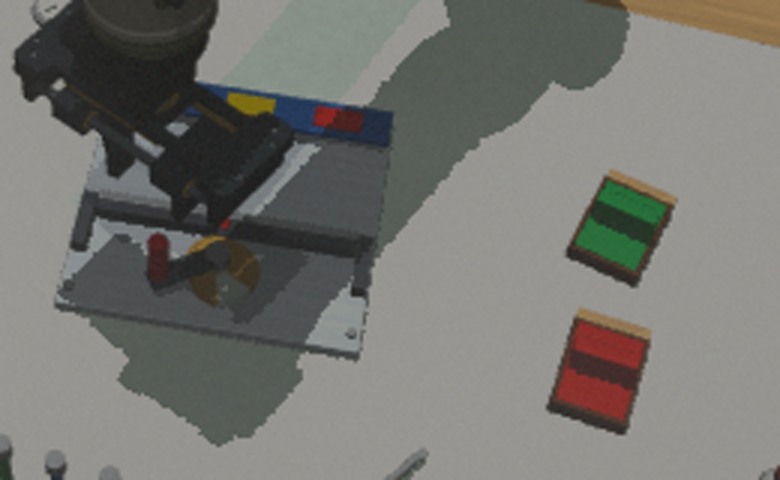

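View pics/top9.png

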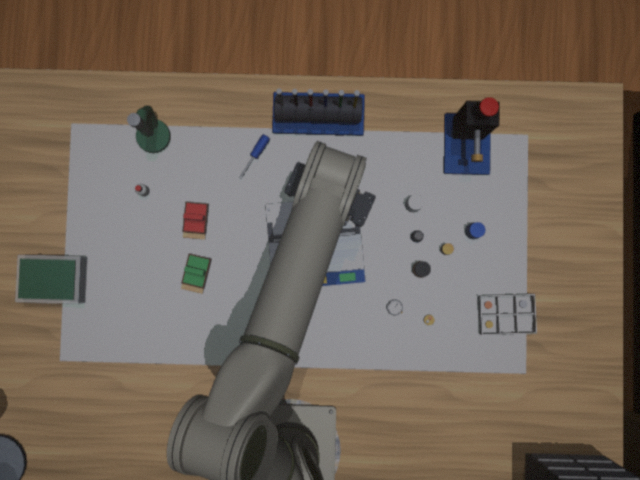

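Run:
```python
from h import *
legs([((.605,.12,.17),pose(17)),((.5885,.2595,.15),pose(-2.5))])
```

```text
xyz [179.3, -99.1, -6.3] rot [0.04, -0.74, 50.64] rows 4.7
xyz [25.0, -138.2, 20.0] rot [0.0, 0.0, 19.5] rows 2.3
```

Call:
apply_moves(increments=[{"grip":100,"xyz":[40,-20,-10],"rotation":[0,0,10]},{"grip":100,"xyz":[80,-42,-10],"rotation":[0,0,20]},{"grip":80,"xyz":[120,-64,-10],"rotation":[0,0,30]},{"grip":80,"xyz":[160,-86,-8],"rotation":[0,-0.5,40]},{"grip":60,"xyz":[179,-99,-6],"rotation":[0,-0.7,50.6]}])

```text
time: 17.38
ee_pos: [0.6043, 0.1234, 0.169]
eef_rot: [0.989, 0.147, 0.0, -0.0]
ft_force: [0.7, -0.5, -0.0]
width: 0.0634
```

Call:
apply_moves(increments=[{"grip":60,"xyz":[10,-55,5],"rotation":[0,0,10]},{"grip":60,"xyz":[20,-110,15],"rotation":[0,0,19.5]},{"grip":60,"xyz":[25,-138,20],"rotation":[0,0,19.5]},{"grip":60,"xyz":[25,-138,20],"rotation":[0,0,19.5]}])

```text
time: 17.88
ee_pos: [0.5865, 0.2661, 0.1477]
eef_rot: [1.0, -0.02, -0.001, -0.0]
ft_force: [-0.5, -0.1, -0.8]
width: 0.0668
```

Run:
```python
from h import *
s=st();c=cam('wrist'); cv2.imwrite('pics/w10.png',c['img']);np.savez('/tmp/w10.npz',**c)
print(proj(c,(.5885,.2595,.043)),proj(c,(.5885,.2595,.015)))
```

```text
t 17.88 pos [0.5865 0.2661 0.1477] w 0.0668 F [-0.5 -0.1 -0.8]
R [[0.999, -0.04, -0.002], [-0.04, -0.999, 0.0], [-0.002, -0.0, -1.0]] q [-1.15  0.58  0.92  1.55 -0.47  1.26 -0.2 ]
(np.float64(323.33179146455876), np.float64(249.82214990141821)) (np.float64(323.07773049884844), np.float64(239.15476938524208))
```

View pics/w10.png

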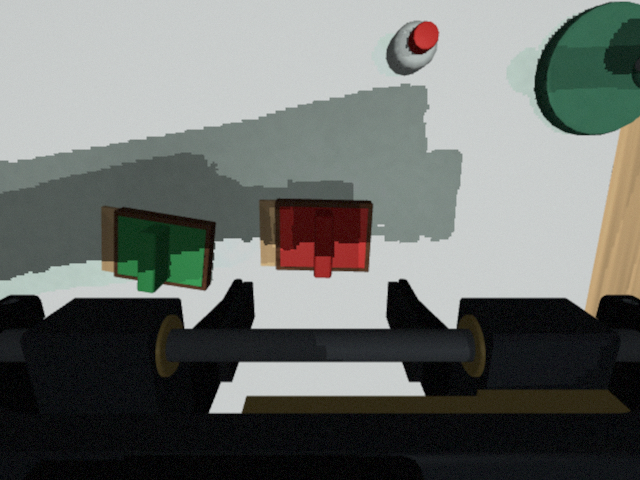

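Run:
```python
import cv2
im=cv2.imread('pics/w10.png')
cv2.imwrite('pics/w10c.png',cv2.resize(im[190:300,90:390],None,fx=2.6,fy=2.6,interpolation=cv2.INTER_CUBIC))
cv2.imwrite('pics/w10d.png',cv2.resize(im[190:290,250:385],None,fx=5,fy=5,interpolation=cv2.INTER_CUBIC))
```

```text
(no output)
```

View pics/w10d.png

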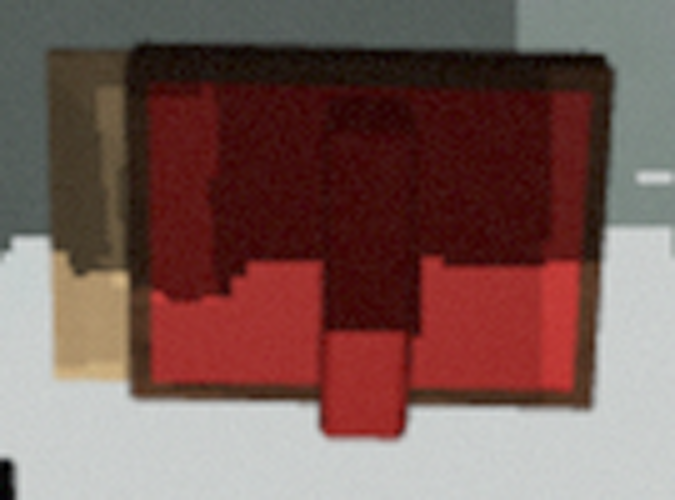

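Run:
```python
from h import *
c={k:v for k,v in np.load('/tmp/w10.npz').items()}
g=lambda x,y:(250+(x+.5)/5-.5,190+(y+.5)/5-.5)
Q=np.array([pt(c,*g(*p),.015) for p in [(592,95),(573,390),(150,383),(150,88)]])
print(Q.round(4).tolist(),'ctr',Q.mean(0).round(4))
d=Q[0]+Q[1]-Q[2]-Q[3]; e=Q[0]+Q[3]-Q[1]-Q[2]
print(np.linalg.norm(d)/2,np.linalg.norm(e)/2,np.degrees(np.arctan2(d[1],d[0])),np.degrees(np.arctan2(-e[0],e[1])))
B=np.array([pt(c,*g(*p),.043) for p in [(320,435),(403,437),(418,130),(325,130)]]);print(B.round(4).tolist(),B.mean(0))
u,v=g(365,380);print('bar top depth',pt(c,u,v));u,v=g(230,340);print(pt(c,u,v))
W=cloud(c); m=(W[...,2]>.036)&(W[...,2]<.05)&(abs(W[...,0]-.588)<.06)&(abs(W[...,1]-.26)<.05)
P=W[m];print(len(P),P.mean(0),P.min(0),P.max(0)); e=np.cov(P[:,:2].T);w,V=np.linalg.eigh(e);v=V[:,1];print('bar dir yaw',np.degrees(np.arctan2(-v[0],v[1])))
m=(W[...,2]>.036)&(W[...,2]<.05)&(abs(W[...,0]-.45)<.06)&(abs(W[...,1]-.25)<.05)
P=W[m];print(len(P),P.mean(0),P.min(0),P.max(0)); e=np.cov(P[:,:2].T);w,V=np.linalg.eigh(e);v=V[:,1];print('bar dir yaw',np.degrees(np.arctan2(-v[0],v[1])))
```

```text
[[0.626, 0.284, 0.015], [0.6227, 0.2327, 0.015], [0.5505, 0.2368, 0.015], [0.5542, 0.288, 0.015]] ctr [0.5883 0.2604 0.015 ]
0.07212342400602825 0.05135997653949747 -3.1808475092162247 -3.8684964514534887
[[0.5801, 0.2378, 0.043], [0.593, 0.237, 0.043], [0.5967, 0.2858, 0.043], [0.583, 0.2864, 0.043]] [0.58823511 0.26176564 0.043     ]
bar top depth [0.58746786 0.24654299 0.04255664]
[0.56458592 0.24395387 0.01469169]
1140 [0.58792866 0.26298792 0.04165996] [0.57966649 0.23710472 0.03607724] [0.59594984 0.28642438 0.04358705]
bar dir yaw -3.688592556819385
1229 [0.45201901 0.25537306 0.04122644] [0.4393248  0.22867358 0.03614682] [0.46217    0.27944952 0.0443135 ]
bar dir yaw -12.032824231988277
```

Run:
```python
from h import *
legs([((.5882,.2612,.026),pose(-3.5)),((.5882,.2612,.15),pose(-3.5))])
```

```text
xyz [1.0, 2.3, 122.3] rot [0.02, 0.05, 1.06] rows 2.0
xyz [0.0, 0.0, -124.0] rot [0.0, 0.0, 0.0] rows 2.0
```

Call:
apply_moves(increments=[{"grip":80,"xyz":[1,2.3,50],"rotation":[0,0,1]},{"grip":100,"xyz":[1,2.3,95],"rotation":[0,0,1]},{"grip":120,"xyz":[1,2.3,118],"rotation":[0,0,1]},{"grip":130,"xyz":[1,2.3,122],"rotation":[0,0,1]},{"grip":130,"xyz":[1,2.3,122],"rotation":[0,0,1]}], squeeze=35)

```text
time: 18.55
ee_pos: [0.5892, 0.2611, 0.0277]
eef_rot: [1.0, -0.03, 0.0, -0.0]
ft_force: [0.6, 0.1, -0.3]
width: 0.0432
```

Call:
apply_moves(increments=[{"grip":255,"xyz":[0,0,0],"rotation":[0,0,0]},{"grip":255,"xyz":[0,0,0],"rotation":[0,0,0]},{"grip":255,"xyz":[0,0,0],"rotation":[0,0,0]},{"grip":255,"xyz":[0,0,0],"rotation":[0,0,0]},{"grip":255,"xyz":[0,0,0],"rotation":[0,0,0]}])

```text
time: 19.18
ee_pos: [0.5892, 0.2612, 0.0279]
eef_rot: [1.0, -0.03, 0.0, -0.0]
ft_force: [-0.9, -0.5, 3.1]
width: 0.0137
```

Call:
apply_moves(increments=[{"grip":255,"xyz":[0,0,0],"rotation":[0,0,0]},{"grip":255,"xyz":[0,0,0],"rotation":[0,0,0]}])

```text
time: 19.42
ee_pos: [0.5892, 0.2612, 0.0279]
eef_rot: [1.0, -0.03, 0.0, -0.0]
ft_force: [-0.8, 0.3, 1.5]
width: 0.0136
```

Run:
```python
from h import *
st()
```

```text
t 19.43 pos [0.5892 0.2612 0.0279] w 0.0136 F [-0.8  0.3  1.5]
R [[0.998, -0.06, 0.001], [-0.06, -0.998, 0.001], [0.001, -0.001, -1.0]] q [-1.08  0.7   0.83  1.64 -0.58  1.06 -0.14]
```

```bash
cat >> h.py <<'E'
def bp(xc,zc,th,yf,h=27.9,dy=0):
    t=np.radians(th); o=np.array([xc+40*np.cos(t),zc+40*np.sin(t)]); p=o+h*np.array([-np.sin(t),np.cos(t)])
    return fx(p[0],yf-dy,p[1]),pose(YF,th,YF+270)
E
python3 - <<'E'
from h import *
st(); A=pose(-3.5)
print(bp(-20,60,15,74)[1].round(2).tolist())
print(bp(-20,60,15,73.5)[0], bp(-35,14,15,73.5)[0])
legs([((.5892,.2612,.05),A),((.5892,.2612,.13),A),((.54,.13,.14),pose(3)),bp(-20,60,15,73.5),bp(-20,14,15,73.5),bp(-35,14,15,73.5),bp(-35.3,13.2,8,73.5),bp(-36,12.3,0,73.5)])
E
```

```text
t 19.43 pos [0.5892 0.2612 0.0279] w 0.0136 F [-0.8  0.3  1.5]
R [[0.998, -0.06, 0.001], [-0.06, -0.998, 0.001], [0.001, -0.001, -1.0]] q [-1.08  0.7   0.83  1.64 -0.58  1.06 -0.14]
[[0.96, 0.12, 0.26], [0.12, -0.99, 0.03], [0.26, -0.0, -0.97]]
[0.4974759  0.01853908 0.09730209] [0.4825854  0.01673158 0.05130209]
xyz [0.0, 0.0, -22.1] rot [-0.03, -0.04, 0.04] rows 0.4
xyz [0.0, 0.0, -80.0] rot [0.0, 0.0, 0.0] rows 1.3
xyz [-41.1, 134.0, -10.0] rot [0.0, 0.0, -6.5] rows 2.2
xyz [-48.3, 109.1, 42.7] rot [0.51, 14.99, -3.9] rows 2.0
xyz [-11.9, 0.0, 44.4] rot [0.0, 0.0, 0.0] rows 0.7
xyz [-14.5, 0.0, -3.9] rot [0.0, 0.0, 0.0] rows 0.2
xyz [2.6, -0.0, 5.8] rot [-0.0, -7.0, 0.0] rows 0.7
xyz [2.7, -0.0, 6.6] rot [-0.0, -8.0, 0.0] rows 0.7
```

Call:
apply_moves(increments=[{"grip":255,"xyz":[0,0,-20],"rotation":[0,0,0]},{"grip":255,"xyz":[0,0,-60],"rotation":[0,0,0]},{"grip":255,"xyz":[0,0,-102],"rotation":[0,0,0]},{"grip":255,"xyz":[0,0,-102],"rotation":[0,0,0]}])

```text
time: 19.92
ee_pos: [0.5912, 0.2614, 0.1345]
eef_rot: [1.0, -0.03, 0.003, -0.002]
ft_force: [-0.2, 0.2, -0.4]
width: 0.0139
```

Call:
apply_moves(increments=[{"grip":255,"xyz":[-15,50,-4],"rotation":[0,0,-2]},{"grip":255,"xyz":[-30,100,-8],"rotation":[0,0,-5]},{"grip":255,"xyz":[-41,134,-10],"rotation":[0,0,-6.5]},{"grip":255,"xyz":[-41,134,-10],"rotation":[0,0,-6.5]}])

```text
time: 20.42
ee_pos: [0.5413, 0.1271, 0.144]
eef_rot: [1.0, 0.024, 0.003, -0.002]
ft_force: [0.2, 1.4, -0.1]
width: 0.0139
```

Run:
```python
from h import *
st()
legs([bp(-20,60,15,73.5)])
c=cam('wrist'); cv2.imwrite('pics/w11.png',c['img'])
c=cam('scene'); cv2.imwrite('pics/s11.png',cv2.resize(c['img'][150:330,260:500],None,fx=3.2,fy=3.2,interpolation=cv2.INTER_CUBIC))
```

```text
t 20.43 pos [0.5413 0.1271 0.144 ] w 0.0139 F [ 0.2  1.4 -0.1]
R [[0.999, 0.048, 0.006], [0.048, -0.999, 0.005], [0.006, -0.004, -1.0]] q [-1.14  0.36  1.    1.8  -0.34  1.15  0.02]
xyz [-49.2, 106.5, 46.0] rot [0.31, 14.65, -4.17] rows 2.0
```

View pics/w11.png

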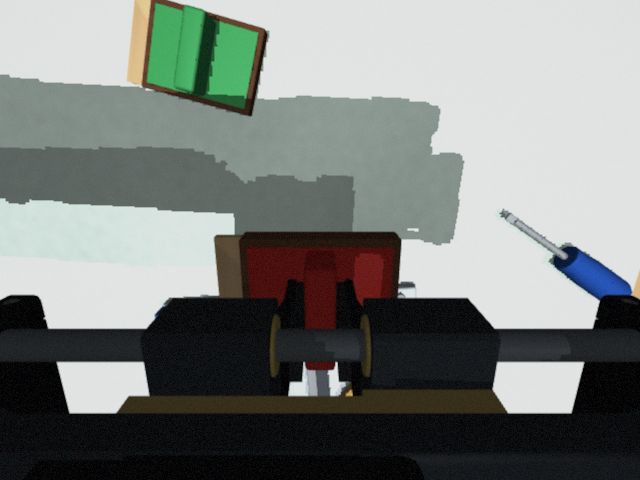

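View pics/s11.png

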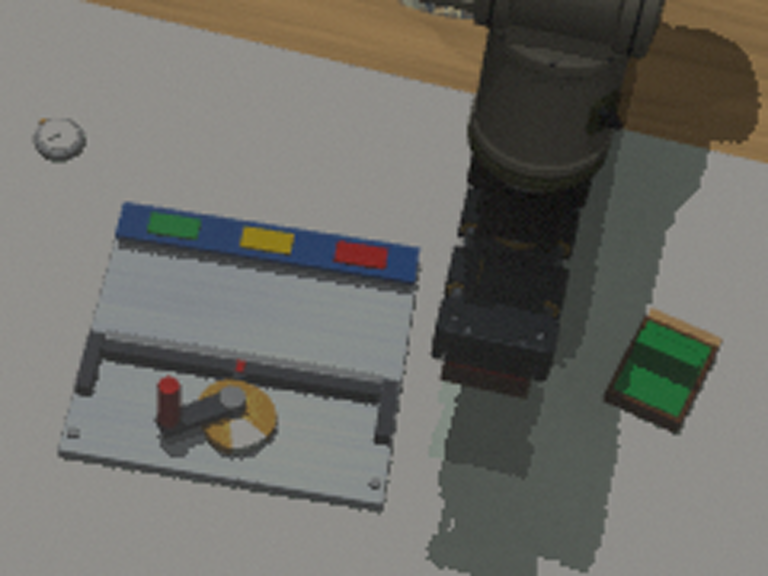

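Call:
apply_moves(increments=[{"grip":255,"xyz":[-15,40,10],"rotation":[0,4,-1]},{"grip":255,"xyz":[-35,80,30],"rotation":[0,10,-3]},{"grip":255,"xyz":[-49,106.5,46],"rotation":[0.3,14.7,-4.2]},{"grip":255,"xyz":[-49,106.5,46],"rotation":[0.3,14.7,-4.2]},{"grip":255,"xyz":[-49,106.5,46],"rotation":[0.3,14.7,-4.2]}])

```text
time: 21.15
ee_pos: [0.4998, 0.0233, 0.0981]
eef_rot: [0.989, 0.063, 0.131, -0.009]
ft_force: [-0.3, -0.1, -0.9]
width: 0.0138
```

Run:
```python
from h import *
st()
legs([bp(-20,40,15,73.5),bp(-20,14,15,73.5),bp(-35,14,15,73.5)])
c=cam('wrist'); cv2.imwrite('pics/w12.png',c['img']);np.savez('/tmp/w12.npz',**c)
c=cam('scene'); cv2.imwrite('pics/s12.png',cv2.resize(c['img'][180:330,270:430],None,fx=4,fy=4,interpolation=cv2.INTER_CUBIC))
```

```text
t 21.15 pos [0.4998 0.0233 0.0981] w 0.0138 F [-0.3 -0.1 -0.9]
R [[0.958, 0.126, 0.259], [0.121, -0.992, 0.033], [0.261, -0.0, -0.965]] q [-1.31 -0.11  1.16  2.2   0.15  0.72 -0.11]
xyz [-8.2, 4.4, 19.3] rot [-0.1, -0.14, 0.3] rows 0.3
xyz [-6.7, 0.0, 25.1] rot [0.0, 0.0, 0.0] rows 0.4
xyz [-14.5, 0.0, -3.9] rot [0.0, 0.0, 0.0] rows 0.2
```

View pics/w12.png

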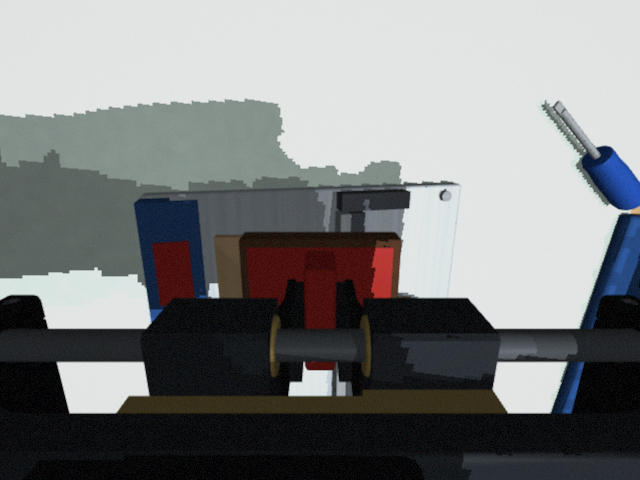

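View pics/s12.png

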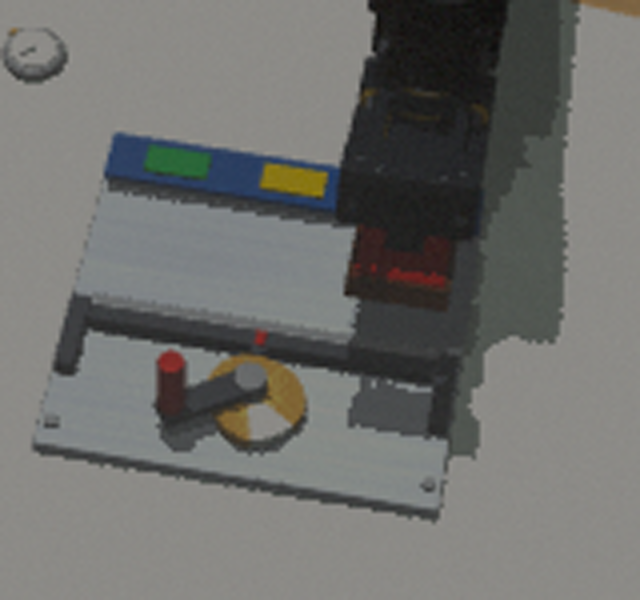

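Call:
apply_moves(increments=[{"grip":255,"xyz":[-8,4.4,19],"rotation":[0,0,0.3]},{"grip":255,"xyz":[-12,4.4,34],"rotation":[0,0,0.3]},{"grip":255,"xyz":[-15,4.4,44.4],"rotation":[0,0,0.3]},{"grip":255,"xyz":[-15,4.4,44.4],"rotation":[0,0,0.3]},{"grip":255,"xyz":[-15,4.4,44.4],"rotation":[0,0,0.3]}])

```text
time: 21.88
ee_pos: [0.4985, 0.0176, 0.0516]
eef_rot: [0.989, 0.06, 0.131, -0.006]
ft_force: [-0.4, -0.4, -0.1]
width: 0.0138
```

Run:
```python
from h import *
st()
legs([bp(-20,14,15,73.5),bp(-35,14,15,73.5)])
c=cam('wrist'); cv2.imwrite('pics/w13.png',c['img'][150:330]);np.savez('/tmp/w13.npz',**c)
c=cam('scene'); cv2.imwrite('pics/s13.png',cv2.resize(c['img'][210:300,330:420],None,fx=6,fy=6,interpolation=cv2.INTER_CUBIC))
```

```text
t 21.88 pos [0.4985 0.0176 0.0516] w 0.0138 F [-0.4 -0.4 -0.1]
R [[0.958, 0.121, 0.259], [0.118, -0.993, 0.029], [0.261, 0.003, -0.965]] q [-1.27  0.14  1.22  2.25 -0.25  0.59  0.24]
xyz [-0.9, -1.1, 0.1] rot [0.17, -0.13, 0.07] rows 0.0
xyz [-14.5, 0.0, -3.9] rot [0.0, 0.0, 0.0] rows 0.2
```

View pics/w13.png

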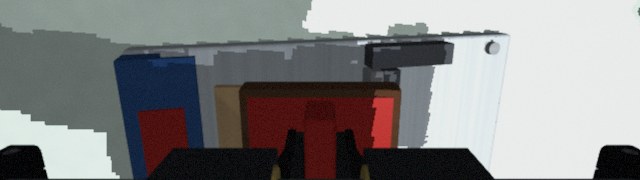

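View pics/s13.png

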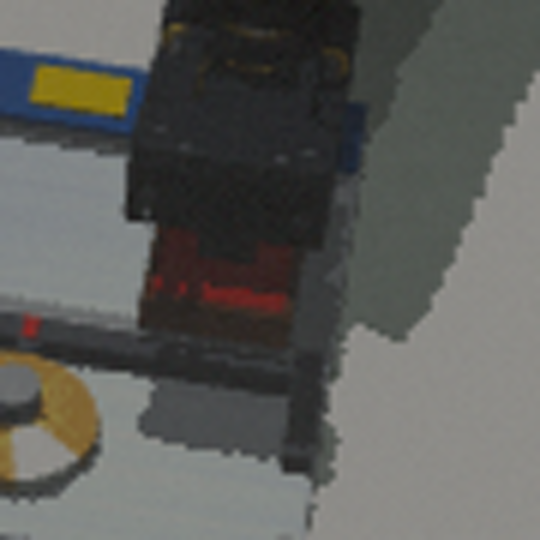

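Call:
apply_moves(increments=[{"grip":255,"xyz":[-5,-1,-1],"rotation":[0,0,0]},{"grip":255,"xyz":[-10,-1,-2.4],"rotation":[0,0,0]},{"grip":255,"xyz":[-15.4,-1,-3.8],"rotation":[0,0,0]},{"grip":255,"xyz":[-15.4,-1,-3.8],"rotation":[0,0,0]}])

```text
time: 22.48
ee_pos: [0.4825, 0.0178, 0.0516]
eef_rot: [0.989, 0.06, 0.132, -0.009]
ft_force: [-0.1, 0.9, -0.6]
width: 0.0137
```

Run:
```python
from h import *
st()
legs([bp(-35,14,15,73.5),bp(-35.2,13.4,10,73.5),bp(-35.5,12.8,5,73.5),bp(-36,12.2,0,73.5)])
s=r.read_state();a=(np.array(s['ee_pos']),R.from_quat(s['eef_rot']).as_matrix())
print('cumulative')
for q in [bp(-35.2,13.6,10,73.5),bp(-35.5,13,5,73.5),bp(-36,12.2,0,73.5)]: legs([q],a)
```

```text
t 22.48 pos [0.4825 0.0178 0.0516] w 0.0137 F [-0.1  0.9 -0.6]
R [[0.958, 0.122, 0.26], [0.117, -0.993, 0.033], [0.262, -0.001, -0.965]] q [-1.36  0.03  1.28  2.28 -0.07  0.58  0.08]
xyz [-0.1, 1.1, 0.3] rot [-0.07, -0.19, 0.05] rows 0.0
xyz [1.9, -0.0, 4.1] rot [-0.0, -5.0, 0.0] rows 0.5
xyz [1.9, -0.0, 4.1] rot [-0.0, -5.0, 0.0] rows 0.5
xyz [1.7, -0.0, 4.1] rot [-0.0, -5.0, -0.0] rows 0.5
cumulative
xyz [1.9, 1.1, 4.2] rot [-0.07, -5.19, 0.06] rows 0.5
xyz [3.4, 1.1, 8.5] rot [-0.07, -10.19, 0.06] rows 1.0
xyz [4.3, 1.1, 13.1] rot [-0.07, -15.19, 0.06] rows 1.4
```

Call:
apply_moves(increments=[{"grip":255,"xyz":[1.9,1,4.2],"rotation":[0,-5.2,0]},{"grip":255,"xyz":[3.4,1,8.5],"rotation":[0,-10.2,0]},{"grip":255,"xyz":[4.3,1,13],"rotation":[0,-15.2,0]},{"grip":255,"xyz":[4.3,1,13],"rotation":[0,-15.2,0]},{"grip":255,"xyz":[4.3,1,13],"rotation":[0,-15.2,0]}])

```text
time: 23.1
ee_pos: [0.4902, 0.0176, 0.0401]
eef_rot: [0.998, 0.061, 0.0, -0.0]
ft_force: [0.2, -0.1, -0.8]
width: 0.0136
```

Run:
```python
from h import *
st()
legs([bp(-36,12,0,73.5)])
c=cam('scene'); cv2.imwrite('pics/s14.png',cv2.resize(c['img'][210:300,330:420],None,fx=6,fy=6,interpolation=cv2.INTER_CUBIC))
c=cam('wrist'); cv2.imwrite('pics/w14.png',c['img'])
```

```text
t 23.1 pos [0.4902 0.0176 0.0401] w 0.0136 F [ 0.2 -0.1 -0.8]
R [[0.993, 0.122, 0.0], [0.122, -0.993, 0.001], [0.0, -0.001, -1.0]] q [-1.04  0.42  1.07  2.05 -0.46  0.93  0.4 ]
xyz [-0.1, -0.1, 0.2] rot [-0.04, -0.02, 0.07] rows 0.0
```

View pics/s14.png

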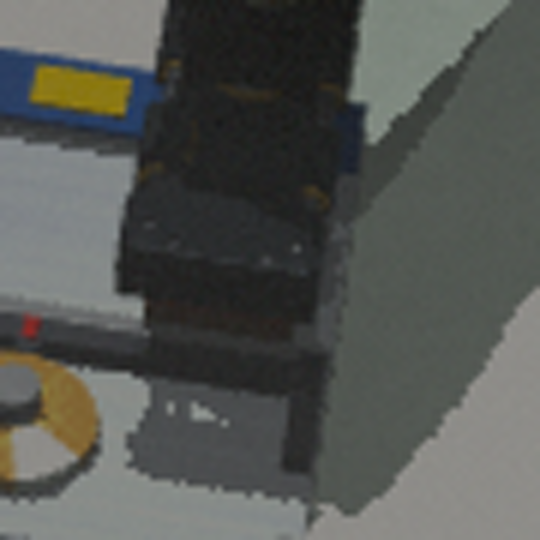

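View pics/w14.png

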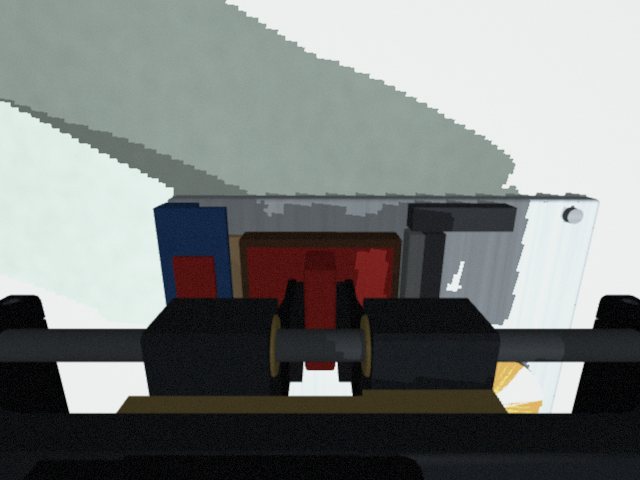

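Call:
apply_moves(increments=[{"grip":190,"xyz":[0,0,0.3],"rotation":[0,0,0]},{"grip":170,"xyz":[0,0,0.3],"rotation":[0,0,0]},{"grip":150,"xyz":[0,0,0],"rotation":[0,0,0]},{"grip":150,"xyz":[0,0,0],"rotation":[0,0,0]},{"grip":140,"xyz":[0,0,-10],"rotation":[0,0,0]}])

```text
time: 23.82
ee_pos: [0.4894, 0.0178, 0.0502]
eef_rot: [0.998, 0.061, -0.0, -0.001]
ft_force: [-0.1, 0.2, 0.5]
width: 0.038
```

Call:
apply_moves(increments=[{"grip":140,"xyz":[0,0,-30],"rotation":[0,0,0]},{"grip":120,"xyz":[0,0,-85],"rotation":[0,0,0]},{"grip":100,"xyz":[0,0,-110],"rotation":[0,0,0]},{"grip":80,"xyz":[0,0,-110],"rotation":[0,0,0]}])

```text
time: 24.32
ee_pos: [0.4905, 0.018, 0.162]
eef_rot: [0.998, 0.061, 0.001, -0.002]
ft_force: [-0.8, 0.5, -0.8]
width: 0.0553
```

Run:
```python
from h import *
st()
legs([((.48,.13,.16),pose(-2)),((.4518,.2535,.15),pose(-11.8))])
c=cam('wrist'); cv2.imwrite('pics/w15.png',c['img']);np.savez('/tmp/w15.npz',**c)
c=cam('scene'); cv2.imwrite('pics/s15.png',cv2.resize(c['img'][150:330,260:500],None,fx=3.2,fy=3.2,interpolation=cv2.INTER_CUBIC))
```

```text
t 24.32 pos [0.4905 0.018  0.162 ] w 0.0553 F [-0.8  0.5 -0.8]
R [[0.993, 0.122, 0.002], [0.122, -0.993, 0.004], [0.002, -0.004, -1.0]] q [-1.29  0.18  1.29  1.94 -0.19  1.15  0.19]
xyz [3.2, -112.4, 2.4] rot [-0.22, -0.13, 9.01] rows 1.8
xyz [-32.5, -122.4, 10.0] rot [0.0, 0.0, 9.8] rows 2.0
```

View pics/w15.png

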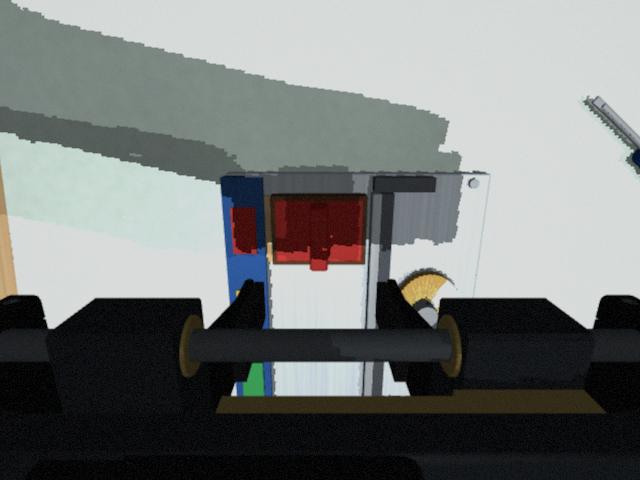

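View pics/s15.png

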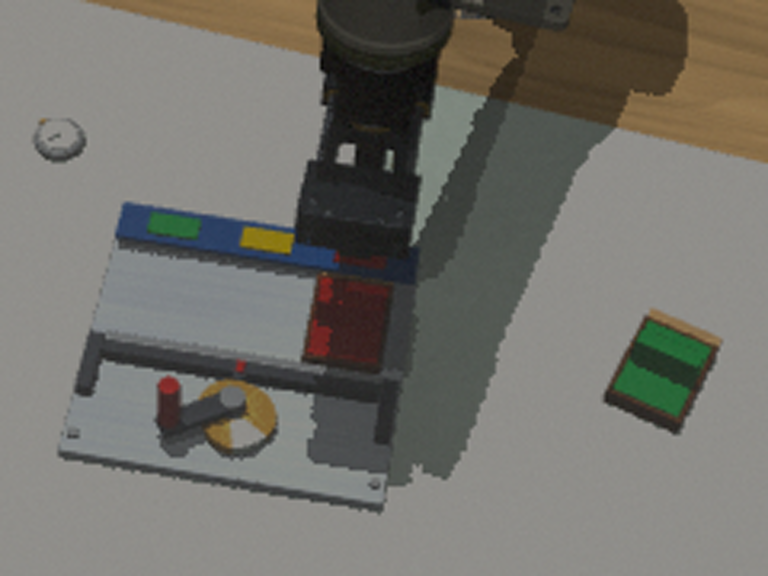

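Call:
apply_moves(increments=[{"grip":70,"xyz":[2,-55,1],"rotation":[0,0,4]},{"grip":70,"xyz":[3,-112,2],"rotation":[0,0,9]},{"grip":70,"xyz":[3,-112,2],"rotation":[0,0,9]}])

```text
time: 24.8
ee_pos: [0.4771, 0.1337, 0.1569]
eef_rot: [1.0, -0.014, -0.001, -0.0]
ft_force: [-0.4, -0.1, -0.4]
width: 0.063
```

Run:
```python
from h import *
st()
legs([((.4518,.2535,.15),pose(-11.8))])
```

```text
t 24.8 pos [0.4771 0.1337 0.1569] w 0.063 F [-0.4 -0.1 -0.4]
R [[1.0, -0.029, -0.003], [-0.029, -1.0, 0.0], [-0.003, -0.0, -1.0]] q [-1.49  0.22  1.27  1.93 -0.23  1.15 -0.16]
xyz [-28.7, -119.1, 7.0] rot [0.0, 0.15, 10.16] rows 2.0
```

Call:
apply_moves(increments=[{"grip":70,"xyz":[-14,-60,4],"rotation":[0,0,5]},{"grip":70,"xyz":[-28.7,-119,7],"rotation":[0,0,10]},{"grip":70,"xyz":[-28.7,-119,7],"rotation":[0,0,10]},{"grip":70,"xyz":[-28.7,-119,7],"rotation":[0,0,10]}])

```text
time: 25.3
ee_pos: [0.4519, 0.2519, 0.1492]
eef_rot: [0.995, -0.101, -0.001, 0.001]
ft_force: [0.5, -1.2, 0.1]
width: 0.0635
```

```bash
cat >> h.py <<'E'
def bar(c,x,y,zlo=.036,zhi=.05):
    W=cloud(c); m=(W[...,2]>zlo)&(W[...,2]<zhi)&(abs(W[...,0]-x)<.06)&(abs(W[...,1]-y)<.05)
    P=W[m]; w,V=np.linalg.eigh(np.cov(P[:,:2].T));v=V[:,1]; lo=P.min(0);hi=P.max(0)
    print('bar n',len(P),'mean',P.mean(0).round(4),'mid',((lo+hi)/2).round(4),'ext',(hi-lo).round(3),'yaw',np.degrees(np.arctan(-v[0]/v[1])).round(2))
E
python3 - <<'E'
from h import *
st();c=cam('wrist'); cv2.imwrite('pics/w16.png',c['img']);np.savez('/tmp/w16.npz',**c)
bar(c,.45,.25)
im=c['img'];cv2.imwrite('pics/w16d.png',cv2.resize(im[190:290,250:385],None,fx=5,fy=5,interpolation=cv2.INTER_CUBIC))
E
```

```text
t 25.3 pos [0.4519 0.2519 0.1492] w 0.0635 F [ 0.5 -1.2  0.1]
R [[0.979, -0.202, -0.003], [-0.202, -0.979, -0.002], [-0.003, 0.002, -1.0]] q [-1.63  0.33  1.23  1.89 -0.34  1.16 -0.49]
bar n 1171 mean [0.4506 0.2556 0.0416] mid [0.4504 0.2543 0.04  ] ext [0.023 0.05  0.008] yaw -12.29
```

View pics/w16.png

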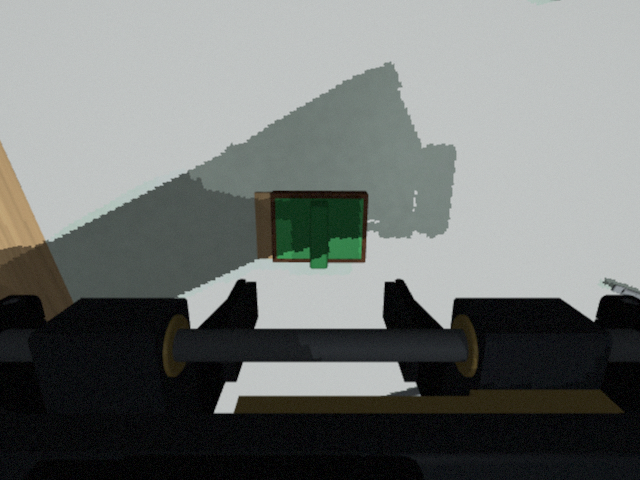

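View pics/w16d.png

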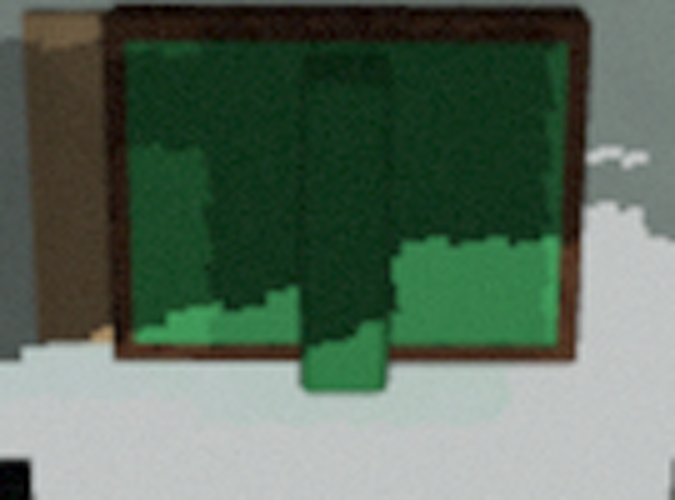

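Run:
```python
from h import *
c={k:v for k,v in np.load('/tmp/w16.npz').items()}
g=lambda x,y:(250+(x+.5)/5-.5,190+(y+.5)/5-.5)
Q=np.array([pt(c,*g(*p),.015) for p in [(570,42),(558,345),(132,345),(125,42)]]);print(Q.mean(0))
d=Q[0]+Q[1]-Q[2]-Q[3];print(np.degrees(np.arctan2(d[1],d[0])))
legs([((.4507,.2538,.0265),pose(-12.2))])
```

```text
[0.45080765 0.25349265 0.015     ]
-11.563525289123113
xyz [-1.6, -2.3, 123.0] rot [0.1, 0.16, 0.47] rows 2.0
```

Call:
apply_moves(increments=[{"grip":80,"xyz":[-1.5,-2,50],"rotation":[0,0,0.3]},{"grip":100,"xyz":[-1.5,-2,95],"rotation":[0,0,0.3]},{"grip":120,"xyz":[-1.5,-2,119],"rotation":[0,0,0.3]},{"grip":130,"xyz":[-1.5,-2,123],"rotation":[0,0,0.3]},{"grip":130,"xyz":[-1.5,-2,123],"rotation":[0,0,0.3]}], squeeze=35)

```text
time: 25.98
ee_pos: [0.4515, 0.2527, 0.0272]
eef_rot: [0.994, -0.106, -0.001, 0.001]
ft_force: [0.2, -0.1, -0.3]
width: 0.0432
```

Call:
apply_moves(increments=[{"grip":255,"xyz":[0,0,0],"rotation":[0,0,0]},{"grip":255,"xyz":[0,0,0],"rotation":[0,0,0]},{"grip":255,"xyz":[0,0,0],"rotation":[0,0,0]},{"grip":255,"xyz":[0,0,0],"rotation":[0,0,0]},{"grip":255,"xyz":[0,0,0],"rotation":[0,0,0]}])

```text
time: 26.6
ee_pos: [0.4515, 0.2529, 0.0274]
eef_rot: [0.994, -0.105, -0.001, 0.0]
ft_force: [-1.9, -0.2, 5.1]
width: 0.0141
```

Call:
apply_moves(increments=[{"grip":255,"xyz":[0,0,0],"rotation":[0,0,0]},{"grip":255,"xyz":[0,0,0],"rotation":[0,0,0]}])

```text
time: 26.85
ee_pos: [0.4515, 0.253, 0.0275]
eef_rot: [0.994, -0.105, -0.001, 0.0]
ft_force: [-1.4, 0.6, 2.7]
width: 0.0134
```

Run:
```python
from h import *
s=st(); p=np.array(s['ee_pos']); h=p[2]*1000
legs([(p+[0,0,.115],pose(-12)),((.53,.12,.15),pose(0)),bp(-5,95,0,0),bp(-20,60,15,-74.3)])
```

```text
t 26.85 pos [0.4515 0.253  0.0275] w 0.0134 F [-1.4  0.6  2.7]
R [[0.978, -0.21, -0.003], [-0.21, -0.978, -0.0], [-0.002, 0.001, -1.0]] q [-1.44  0.51  1.02  1.99 -0.54  0.95 -0.35]
xyz [-0.3, 0.1, -115.0] rot [0.06, 0.13, -0.1] rows 1.8
xyz [104.4, 113.7, -7.5] rot [0.0, 0.0, -12.0] rows 2.5
xyz [-0.3, 171.6, 27.1] rot [0.0, 0.0, -6.92] rows 2.8
xyz [-23.6, 74.3, 25.6] rot [0.0, 15.0, -0.0] rows 1.4
```

Call:
apply_moves(increments=[{"grip":255,"xyz":[0,0,-20],"rotation":[0,0,0]},{"grip":255,"xyz":[0,0,-70],"rotation":[0,0,0]},{"grip":255,"xyz":[0,0,-118],"rotation":[0,0,0]},{"grip":255,"xyz":[0,0,-120],"rotation":[0,0,0]}])

```text
time: 27.35
ee_pos: [0.4535, 0.2536, 0.151]
eef_rot: [0.994, -0.106, 0.0, -0.002]
ft_force: [0.4, 1.6, -1.4]
width: 0.0139
```

Run:
```python
from h import *
s=st()
legs([((.53,.12,.15),pose(0)),((.50,-.03,.14),pose(6.9)),bp(-20,60,15,-74.3)])
c=cam('wrist'); cv2.imwrite('pics/w17.png',c['img'])
c=cam('scene'); cv2.imwrite('pics/s17.png',cv2.resize(c['img'][150:330,150:480],None,fx=2.4,fy=2.4,interpolation=cv2.INTER_CUBIC))
```

```text
t 27.35 pos [0.4535 0.2536 0.151 ] w 0.0139 F [ 0.4  1.6 -1.4]
R [[0.978, -0.21, 0.001], [-0.21, -0.978, 0.004], [0.0, -0.004, -1.0]] q [-1.64  0.33  1.23  1.89 -0.34  1.16 -0.5 ]
xyz [102.8, 114.6, 0.6] rot [-0.21, -0.04, -12.13] rows 2.5
xyz [-30.0, 150.0, 10.0] rot [0.0, 0.0, -6.9] rows 2.5
xyz [3.4, 99.3, 42.7] rot [0.0, 15.0, -0.02] rows 1.7
```

View pics/w17.png

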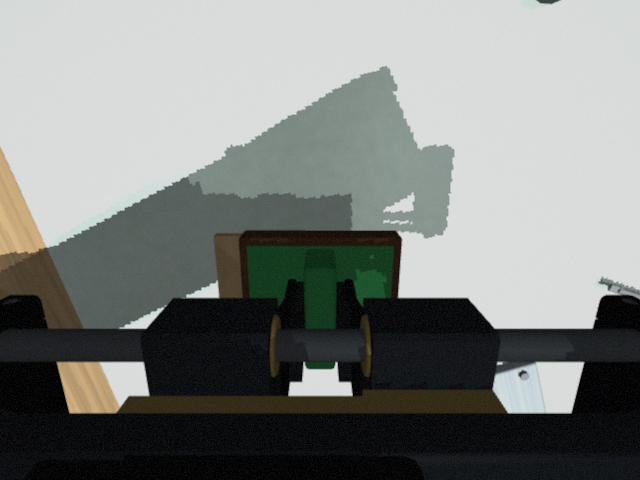

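View pics/s17.png

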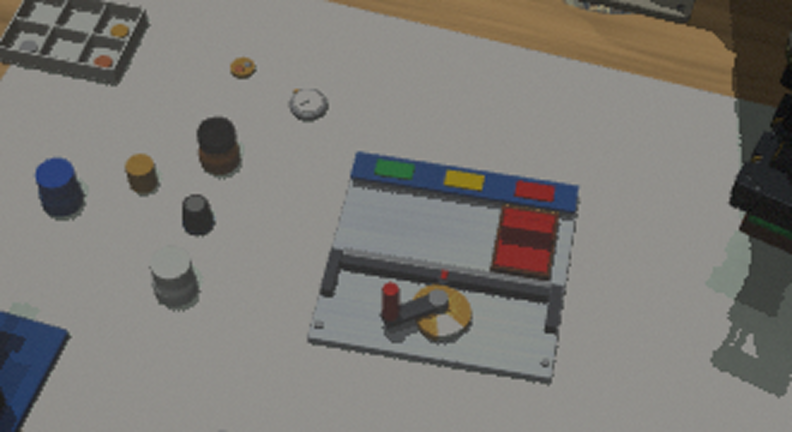

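Call:
apply_moves(increments=[{"grip":255,"xyz":[35,38,0],"rotation":[0,0,-4]},{"grip":255,"xyz":[70,77,0],"rotation":[0,0,-8]},{"grip":255,"xyz":[103,114.6,0],"rotation":[0,0,-12.1]},{"grip":255,"xyz":[103,114.6,0],"rotation":[0,0,-12.1]}])

```text
time: 27.95
ee_pos: [0.5292, 0.1139, 0.147]
eef_rot: [1.0, -0.004, -0.001, 0.001]
ft_force: [-0.5, 1.3, -0.4]
width: 0.0137
```

Call:
apply_moves(increments=[{"grip":255,"xyz":[-10,50,2],"rotation":[0,0,-2]},{"grip":255,"xyz":[-20,100,5],"rotation":[0,0,-5]},{"grip":255,"xyz":[-30,150,10],"rotation":[0,0,-6.9]},{"grip":255,"xyz":[-30,150,10],"rotation":[0,0,-6.9]}])

```text
time: 28.45
ee_pos: [0.4961, -0.0389, 0.1364]
eef_rot: [0.999, 0.054, -0.003, 0.001]
ft_force: [-0.2, 1.2, -1.3]
width: 0.0138
```

Run:
```python
from h import *
s=st()
legs([bp(-20,60,15,-74.5,27.5)])
```

```text
t 28.45 pos [ 0.4961 -0.0389  0.1364] w 0.0138 F [-0.2  1.2 -1.3]
R [[0.994, 0.107, -0.005], [0.107, -0.994, -0.001], [-0.005, 0.001, -1.0]] q [-1.06  0.25  1.19  1.95 -0.26  1.11  0.34]
xyz [9.8, 90.9, 39.5] rot [0.14, 15.29, -0.77] rows 1.6
```

Call:
apply_moves(increments=[{"grip":255,"xyz":[3,30,8],"rotation":[0,5,0]},{"grip":255,"xyz":[6,62,22],"rotation":[0,10,-0.4]},{"grip":255,"xyz":[9.8,91,39.5],"rotation":[0,15.3,-0.8]},{"grip":255,"xyz":[9.8,91,39.5],"rotation":[0,15.3,-0.8]},{"grip":255,"xyz":[9.8,91,39.5],"rotation":[0,15.3,-0.8]}])

```text
time: 29.08
ee_pos: [0.5155, -0.1269, 0.0968]
eef_rot: [0.99, 0.061, 0.13, -0.007]
ft_force: [0.7, 1.1, -1.8]
width: 0.0136
```

Run:
```python
from h import *
st()
s=r.read_state();a=(np.array(s['ee_pos']),R.from_quat(s['eef_rot']).as_matrix())
for q in [bp(-20,40,15,-74.5,27.5),bp(-20,14,15,-74.5,27.5)]: legs([q],a)
c=cam('wrist'); cv2.imwrite('pics/w18.png',c['img'])
```

```text
t 29.07 pos [ 0.5155 -0.1269  0.0968] w 0.0136 F [ 0.7  1.1 -1.8]
R [[0.959, 0.122, 0.256], [0.118, -0.993, 0.029], [0.257, 0.002, -0.966]] q [-0.89  0.15  1.19  2.12 -0.35  0.75  0.63]
xyz [-5.4, 1.4, 19.2] rot [0.09, 0.08, 0.1] rows 0.3
xyz [-12.1, 1.3, 44.3] rot [0.09, 0.08, 0.1] rows 0.7
```

View pics/w18.png

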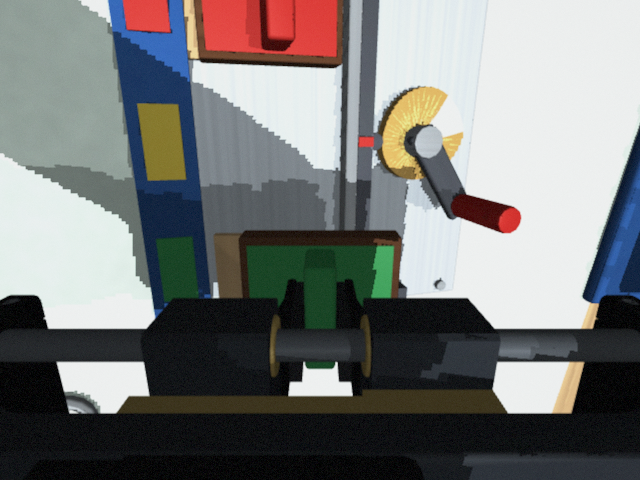

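Call:
apply_moves(increments=[{"grip":255,"xyz":[-5.4,1.4,19],"rotation":[0,0,0]},{"grip":255,"xyz":[-9,1.4,34],"rotation":[0,0,0]},{"grip":255,"xyz":[-12,1.3,44.3],"rotation":[0,0,0]},{"grip":255,"xyz":[-12,1.3,44.3],"rotation":[0,0,0]},{"grip":255,"xyz":[-12,1.3,44.3],"rotation":[0,0,0]}])

```text
time: 29.75
ee_pos: [0.5165, -0.1276, 0.0517]
eef_rot: [0.99, 0.062, 0.13, -0.007]
ft_force: [0.5, -0.4, -1.7]
width: 0.0139
```

Run:
```python
from h import *
st()
s=r.read_state();a=(np.array(s['ee_pos']),R.from_quat(s['eef_rot']).as_matrix())
for q in [bp(-25,14,15,-74.5,27.5),bp(-30,14,15,-74.5,27.5),bp(-35,14,15,-74.5,27.5)]: legs([q],a)
c=cam('wrist'); cv2.imwrite('pics/w19.png',c['img'])
```

```text
t 29.75 pos [ 0.5165 -0.1276  0.0517] w 0.0139 F [ 0.5 -0.4 -1.7]
R [[0.959, 0.124, 0.257], [0.12, -0.992, 0.029], [0.258, 0.003, -0.966]] q [-0.74  0.27  1.06  2.15 -0.55  0.68  0.79]
xyz [-6.2, 0.6, -0.8] rot [0.1, 0.03, 0.23] rows 0.1
xyz [-11.0, 0.6, -2.1] rot [0.1, 0.03, 0.23] rows 0.2
xyz [-15.9, 0.6, -3.4] rot [0.1, 0.03, 0.23] rows 0.3
```

View pics/w19.png

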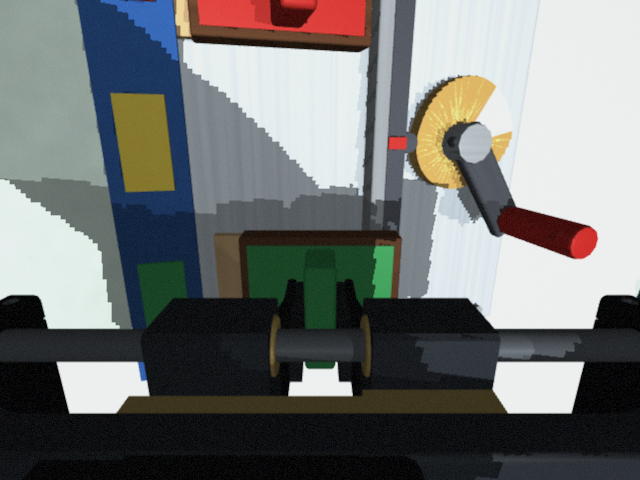

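Call:
apply_moves(increments=[{"grip":255,"xyz":[-6,0.6,-0.8],"rotation":[0,0,0.2]},{"grip":255,"xyz":[-11,0.6,-2.1],"rotation":[0,0,0.2]},{"grip":255,"xyz":[-16,0.6,-3.5],"rotation":[0,0,0.2]},{"grip":255,"xyz":[-16,0.6,-3.5],"rotation":[0,0,0.2]}])

```text
time: 30.3
ee_pos: [0.5, -0.1302, 0.0511]
eef_rot: [0.99, 0.06, 0.13, -0.007]
ft_force: [1.2, 0.1, -1.1]
width: 0.0136
```

Run:
```python
from h import *
st()
s=r.read_state();a=(np.array(s['ee_pos']),R.from_quat(s['eef_rot']).as_matrix())
k=(-74.5,27.5)
for q in [bp(-35,14,15,*k),bp(-35.2,13.6,10,*k),bp(-35.5,13,5,*k),bp(-36,12.2,0,*k)]: legs([q],a)
```

```text
t 30.3 pos [ 0.5    -0.1302  0.0511] w 0.0136 F [ 1.2  0.1 -1.1]
R [[0.959, 0.12, 0.257], [0.116, -0.993, 0.03], [0.259, 0.001, -0.966]] q [-0.78  0.23  1.09  2.19 -0.51  0.66  0.78]
xyz [0.5, 0.0, 0.3] rot [0.06, -0.0, -0.01] rows 0.0
xyz [2.4, 0.0, 4.2] rot [0.06, -5.0, -0.02] rows 0.5
xyz [3.9, -0.0, 8.5] rot [0.06, -10.0, -0.02] rows 0.9
xyz [4.8, -0.0, 13.1] rot [0.06, -15.0, -0.02] rows 1.4
```

Call:
apply_moves(increments=[{"grip":255,"xyz":[2.4,0,4.2],"rotation":[0,-5,0]},{"grip":255,"xyz":[3.9,0,8.5],"rotation":[0,-10,0]},{"grip":255,"xyz":[4.8,0,13],"rotation":[0,-15,0]},{"grip":255,"xyz":[4.8,0,13],"rotation":[0,-15,0]},{"grip":255,"xyz":[4.8,0,13],"rotation":[0,-15,0]}])

```text
time: 30.92
ee_pos: [0.5078, -0.1295, 0.0396]
eef_rot: [0.998, 0.06, 0.0, 0.001]
ft_force: [-0.7, 0.6, -0.3]
width: 0.0141
```

Run:
```python
from h import *
st()
legs([bp(-36,12,0,-74.5,27.5)])
c=cam('wrist'); cv2.imwrite('pics/w20.png',c['img'])
```

```text
t 30.93 pos [ 0.5078 -0.1295  0.0396] w 0.0141 F [-0.7  0.6 -0.3]
R [[0.993, 0.12, 0.001], [0.12, -0.993, -0.001], [0.001, 0.001, -1.0]] q [-0.68  0.5   1.02  1.97 -0.51  0.96  0.71]
xyz [0.2, -0.2, 0.1] rot [0.06, -0.04, -0.05] rows 0.0
```

View pics/w20.png

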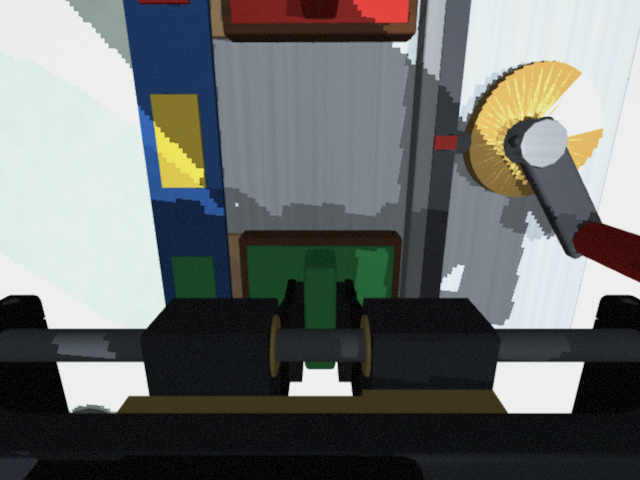

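Call:
apply_moves(increments=[{"grip":190,"xyz":[0,0,0.2],"rotation":[0,0,0]},{"grip":170,"xyz":[0,0,0.2],"rotation":[0,0,0]},{"grip":150,"xyz":[0,0,0],"rotation":[0,0,0]},{"grip":150,"xyz":[0,0,0],"rotation":[0,0,0]},{"grip":140,"xyz":[0,0,-10],"rotation":[0,0,0]}])

```text
time: 31.6
ee_pos: [0.5071, -0.1294, 0.0497]
eef_rot: [0.998, 0.06, -0.0, 0.0]
ft_force: [0.6, -0.4, 1.0]
width: 0.0375
```

Call:
apply_moves(increments=[{"grip":140,"xyz":[0,0,-30],"rotation":[0,0,0]},{"grip":120,"xyz":[0,0,-85],"rotation":[0,0,0]},{"grip":100,"xyz":[0,0,-120],"rotation":[0,0,0]},{"grip":80,"xyz":[0,0,-120],"rotation":[0,0,0]}])

```text
time: 32.1
ee_pos: [0.5086, -0.1297, 0.1723]
eef_rot: [0.998, 0.06, 0.002, 0.0]
ft_force: [0.8, 0.2, -0.2]
width: 0.0555
```

Run:
```python
from h import *
st()
C=fx(98,0,0); a=2.5; H=C+.05*(np.sin(a)*XF+np.cos(a)*YFv); H[2]=.17; print(H)
legs([(H,pose(46.9))])
c=cam('wrist'); cv2.imwrite('pics/w21.png',c['img']);np.savez('/tmp/w21.npz',**c)
c=cam('scene'); cv2.imwrite('pics/s21.png',cv2.resize(c['img'][150:330,150:480],None,fx=2.4,fy=2.4,interpolation=cv2.INTER_CUBIC));np.savez('/tmp/s21.npz',**c)
```

```text
t 32.1 pos [ 0.5086 -0.1297  0.1723] w 0.0555 F [ 0.8  0.2 -0.2]
R [[0.993, 0.119, 0.004], [0.119, -0.993, 0.0], [0.004, 0.0, -1.0]] q [-0.87  0.3   1.22  1.85 -0.3   1.2   0.56]
[ 0.62681666 -0.08014997  0.17      ]
xyz [123.3, -35.0, 2.8] rot [0.1, -0.22, -40.04] rows 3.7
```

View pics/w21.png

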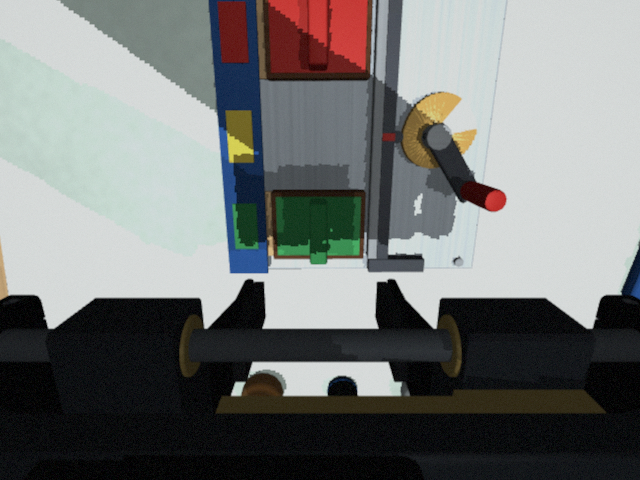

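View pics/s21.png

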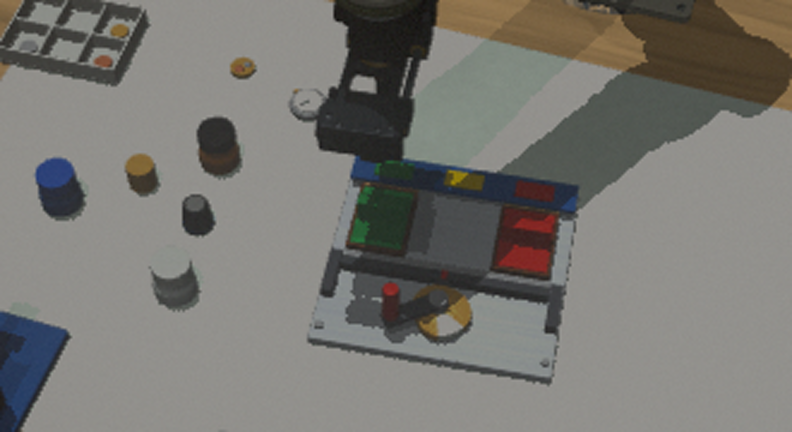

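```bash
cat >> h.py <<'E'
def chk(c):
    W=cloud(c); D=W-OF; X=D@XF*1000;Y=D@YFv*1000;Z=W[...,2]*1000
    hsv=cv2.cvtColor(c['img'],cv2.COLOR_BGR2HSV).astype(int); H,S,V=hsv[...,0],hsv[...,1],hsv[...,2]
    for n,y0,m in(('red',74,((H<8)|(H>172))&(S>130)),('green',-74,(abs(H-70)<18)&(S>100))):
        k=m&(abs(Y-y0)<45)&(X>-45)&(X<60)&(Z>18)&(Z<36)
        if k.sum()<50: print(n,'few',k.sum());continue
        A=np.c_[X[k],Y[k],np.ones(k.sum())]; s,*_=np.linalg.lstsq(A,Z[k],rcond=None)
        q=np.argwhere(k)[:,::-1].astype(np.float32)
        P=np.c_[X[k],Y[k]].astype(np.float32); rr=cv2.minAreaRect(P)
        lo=np.percentile(P,1,0);hi=np.percentile(P,99,0)
        print(n,'n',k.sum(),'slope',s[:2].round(3),'z mean',Z[k].mean().round(2),'lo',lo.round(1),'hi',hi.round(1),'rect',np.round(rr[0],1),np.round(rr[1],1),round(rr[2],2))
E
python3 - <<'E'
from h import *
for f in('w21','s21','w15'): 
    print(f); chk({k:v for k,v in np.load(f'/tmp/{f}.npz').items()})
E
```

```text
w21
red n 5766 slope [0.001 0.002] z mean 26.54 lo [-32.7  47.8] hi [39.2 95.5] rect [ 1.9 70.1] [76.  52.2] 0.22
green n 3845 slope [-0.     0.005] z mean 26.5 lo [-32.2 -99.3] hi [ 38.8 -48.5] rect [  3.3 -74.1] [51.9 72.5] 89.75
s21
red n 267 slope [0.017 0.013] z mean 26.88 lo [-32.5  48.2] hi [41.5 98.8] rect [ 5.9 73.4] [51.2 78.6] 89.66
green n 87 slope [ 0.004 -0.034] z mean 26.58 lo [ -31.8 -100.9] hi [ 39.8 -52.9] rect [  3.9 -76. ] [49.6 77. ] 89.26
w15
red n 4332 slope [0.001 0.004] z mean 26.46 lo [-32.7  47.1] hi [ 39.3 100.3] rect [ 2.4 74.8] [75.5 59. ] 0.36
green few 0
```

Run:
```python
from h import *
c={k:v for k,v in np.load('/tmp/w21.npz').items()}
print(pt(c,495,201,.085),pt(c,495,201))
s=st()
N=pose(46.9)
legs([((.6262,-.0810,.17),N),((.6262,-.0810,.057),N)])
```

```text
[ 0.6230757  -0.08145036  0.085     ] [ 0.62319363 -0.08147968  0.08477326]
t 32.2 pos [ 0.5072 -0.129   0.1697] w 0.0582 F [-0.9 -0.4 -0.5]
R [[0.993, 0.12, 0.0], [0.12, -0.993, 0.0], [0.0, -0.0, -1.0]] q [-0.87  0.3   1.22  1.85 -0.31  1.2   0.56]
xyz [123.9, -33.4, -0.3] rot [0.0, -0.01, -40.02] rows 3.7
xyz [0.0, 0.0, 113.0] rot [0.0, 0.0, 0.0] rows 1.8
```

Call:
apply_moves(increments=[{"grip":90,"xyz":[31,-8,0],"rotation":[0,0,-10]},{"grip":90,"xyz":[62,-17,0],"rotation":[0,0,-20]},{"grip":90,"xyz":[93,-25,0],"rotation":[0,0,-30]},{"grip":90,"xyz":[123.5,-33.5,0],"rotation":[0,0,-40]},{"grip":90,"xyz":[123.5,-33.5,0],"rotation":[0,0,-40]}])

```text
time: 32.83
ee_pos: [0.6263, -0.0798, 0.1676]
eef_rot: [0.917, 0.399, -0.001, -0.0]
ft_force: [-0.4, -0.4, 0.5]
width: 0.0562
```

Run:
```python
from h import *
s=st()
legs([((.626,-.0813,.057),pose(46.9))])
c=cam('wrist'); cv2.imwrite('pics/w22.png',c['img']);print(proj(c,(.626,-.0813,.085)))
```

```text
t 32.83 pos [ 0.6263 -0.0798  0.1676] w 0.0562 F [-0.4 -0.4  0.5]
R [[0.681, 0.732, -0.003], [0.732, -0.681, -0.0], [-0.002, -0.002, -1.0]] q [-0.6   0.51  0.89  1.56 -0.41  1.27  1.18]
xyz [-1.1, 1.0, 110.6] rot [-0.1, 0.11, 0.17] rows 1.8
(np.float64(318.93345369988197), np.float64(252.61056182469807))
```

View pics/w22.png

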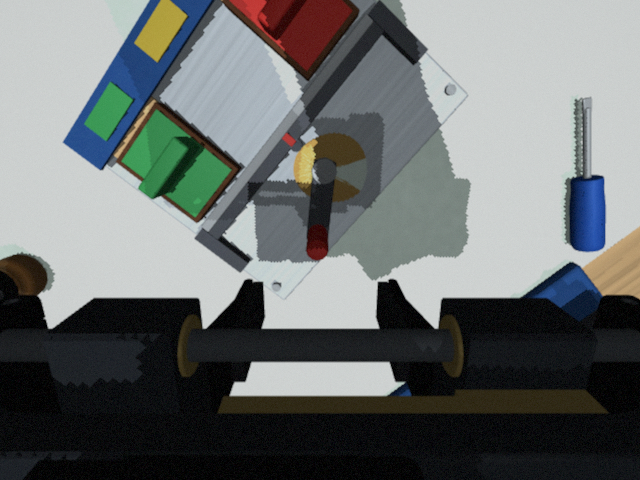

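Call:
apply_moves(increments=[{"grip":90,"xyz":[-1.5,0.5,40],"rotation":[0,0,0]},{"grip":90,"xyz":[-1.5,0.5,80],"rotation":[0,0,0]},{"grip":90,"xyz":[-1.5,0.5,107],"rotation":[0,0,0]},{"grip":150,"xyz":[-1.5,0.5,110.5],"rotation":[0,0,0]},{"grip":255,"xyz":[-1.5,0.5,110.5],"rotation":[0,0,0]}], squeeze=10)

```text
time: 33.5
ee_pos: [0.6241, -0.0832, 0.0582]
eef_rot: [0.918, 0.397, -0.001, -0.0]
ft_force: [0.4, -0.5, 0.1]
width: 0.0434
```

Call:
apply_moves(increments=[{"grip":255,"xyz":[0,0,0],"rotation":[0,0,0]},{"grip":255,"xyz":[0,0,0],"rotation":[0,0,0]},{"grip":255,"xyz":[0,0,0],"rotation":[0,0,0]},{"grip":255,"xyz":[0,0,0],"rotation":[0,0,0]},{"grip":255,"xyz":[0,0,0],"rotation":[0,0,0]}])

```text
time: 34.12
ee_pos: [0.6246, -0.083, 0.0587]
eef_rot: [0.918, 0.397, -0.001, 0.0]
ft_force: [1.2, 1.9, 4.8]
width: 0.0152
```

Run:
```python
from h import *
crank(0.0,14)
```

```text
t 34.12 pos [ 0.6246 -0.083   0.0587] w 0.0152 F [1.2 1.9 4.8]
R [[0.685, 0.728, -0.001], [0.728, -0.685, -0.001], [-0.002, -0.001, -1.0]] q [-0.54  0.62  0.82  1.66 -0.5   1.08  1.24]
angle 2.5708535344930112 rad 0.05066672182752067
2.39 [9.2, -0.4, -0.0]
2.2 [18.3, -1.7, -0.0]
2.02 [27.0, -4.8, -0.0]
1.84 [34.9, -9.3, -0.0]
1.65 [41.9, -15.2, -0.1]
1.47 [47.7, -22.3, -0.1]
1.29 [52.1, -30.4, -0.1]
1.1 [55.0, -39.1, -0.1]
0.92 [56.2, -48.2, -0.1]
0.73 [55.8, -57.3, -0.1]
0.55 [53.7, -66.2, -0.0]
0.37 [50.0, -74.6, -0.0]
0.18 [44.8, -82.2, -0.0]
0.0 [38.3, -88.7, -0.0]
```

Call:
apply_moves(increments=[{"grip":255,"xyz":[9.2,-0.4,0],"rotation":[0,0,0]},{"grip":255,"xyz":[18.3,-1.7,0],"rotation":[0,0,0]},{"grip":255,"xyz":[27,-4.8,0],"rotation":[0,0,0]},{"grip":255,"xyz":[34.9,-9.3,0],"rotation":[0,0,0]},{"grip":255,"xyz":[41.9,-15.2,0],"rotation":[0,0,0]}], squeeze=25)

```text
time: 34.75
ee_pos: [0.6426, -0.0425, 0.0587]
eef_rot: [0.918, 0.396, -0.001, 0.001]
ft_force: [-2.4, -6.3, 4.8]
width: 0.0152
```

Run:
```python
from h import *
crank(0.0,10)
```

```text
t 34.75 pos [ 0.6426 -0.0425  0.0587] w 0.0152 F [-2.4 -6.3  4.8]
R [[0.686, 0.728, -0.001], [0.728, -0.686, -0.002], [-0.002, 0.001, -1.0]] q [-0.59  0.65  0.81  1.62 -0.51  1.1   1.17]
angle 1.6626701356243678 rad 0.050356397029245645
1.5 [5.1, -6.6, -0.0]
1.33 [9.4, -13.7, -0.0]
1.16 [12.4, -21.5, -0.0]
1.0 [14.1, -29.6, -0.1]
0.83 [14.4, -37.9, -0.1]
0.67 [13.3, -46.1, -0.1]
0.5 [10.9, -54.1, -0.1]
0.33 [7.2, -61.5, -0.1]
0.17 [2.3, -68.2, -0.1]
0.0 [-3.6, -74.1, -0.0]
```

Call:
apply_moves(increments=[{"grip":255,"xyz":[5.1,-6.6,0],"rotation":[0,0,0]},{"grip":255,"xyz":[9.4,-13.7,0],"rotation":[0,0,0]},{"grip":255,"xyz":[12.4,-21.5,0],"rotation":[0,0,0]},{"grip":255,"xyz":[14.1,-29.6,0],"rotation":[0,0,0]},{"grip":255,"xyz":[14.4,-37.9,0],"rotation":[0,0,0]}])

```text
time: 35.38
ee_pos: [0.6258, -0.0068, 0.0588]
eef_rot: [0.918, 0.396, -0.0, 0.002]
ft_force: [1.7, -6.9, 1.6]
width: 0.0151
```

Run:
```python
from h import *
crank(0.0,5)
c=cam('scene'); cv2.imwrite('pics/s23.png',cv2.resize(c['img'][190:320,270:430],None,fx=4,fy=4,interpolation=cv2.INTER_CUBIC))
```

```text
t 35.38 pos [ 0.6258 -0.0068  0.0588] w 0.0151 F [ 1.7 -6.9  1.6]
R [[0.686, 0.728, 0.001], [0.728, -0.686, -0.004], [-0.003, 0.004, -1.0]] q [-0.67  0.61  0.82  1.68 -0.49  1.07  1.11]
angle 0.8540444188857976 rad 0.05001928574709283
0.68 [-0.9, -8.5, -0.0]
0.51 [-3.3, -16.7, -0.1]
0.34 [-7.0, -24.4, -0.1]
0.17 [-12.0, -31.3, -0.1]
0.0 [-18.0, -37.3, -0.1]
```

View pics/s23.png

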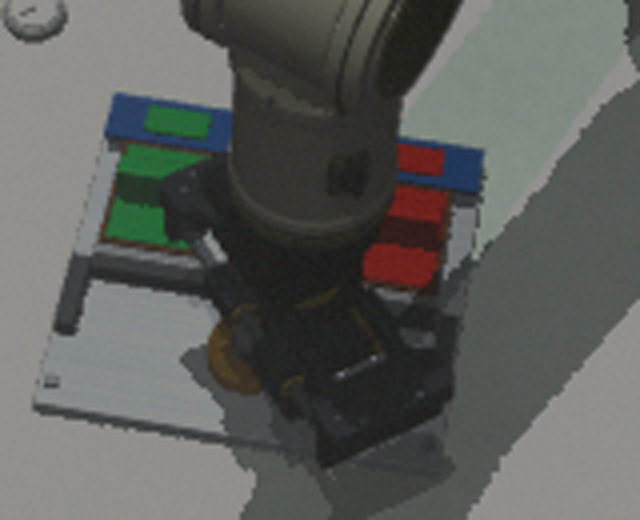

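Call:
apply_moves(increments=[{"grip":255,"xyz":[-0.9,-8.5,0],"rotation":[0,0,0]},{"grip":255,"xyz":[-3.3,-16.7,0],"rotation":[0,0,0]},{"grip":255,"xyz":[-7,-24.4,0],"rotation":[0,0,0]},{"grip":255,"xyz":[-12,-31.3,0],"rotation":[0,0,0]},{"grip":255,"xyz":[-17.5,-37,0],"rotation":[0,0,0]}])

```text
time: 36.05
ee_pos: [0.5873, 0.0057, 0.0588]
eef_rot: [0.918, 0.396, 0.0, 0.003]
ft_force: [7.8, -8.9, -2.5]
width: 0.0152
```

Call:
apply_moves(increments=[{"grip":255,"xyz":[0,0,0],"rotation":[0,0,0]},{"grip":255,"xyz":[0,0,0],"rotation":[0,0,0]}])

```text
time: 36.3
ee_pos: [0.5869, 0.0054, 0.0586]
eef_rot: [0.918, 0.396, -0.001, 0.004]
ft_force: [-2.8, -5.3, 5.0]
width: 0.0151
```

Run:
```python
from h import *
crank(0.0,1)
```

```text
t 36.3 pos [0.5869 0.0054 0.0586] w 0.0151 F [-2.8 -5.3  5. ]
R [[0.686, 0.727, 0.002], [0.727, -0.686, -0.007], [-0.004, 0.006, -1.0]] q [-0.76  0.53  0.85  1.79 -0.45  1.03  1.08]
angle 0.011670746231902578 rad 0.04971594259491375
0.0 [-0.3, -0.6, -0.0]
```

Angle ≈ 0.01: release and rise, then inspect.

Call:
apply_moves(increments=[{"grip":180,"xyz":[0,0,0],"rotation":[0,0,0]},{"grip":150,"xyz":[0,0,0],"rotation":[0,0,0]},{"grip":130,"xyz":[0,0,0],"rotation":[0,0,0]},{"grip":120,"xyz":[0,0,-40],"rotation":[0,0,0]},{"grip":120,"xyz":[0,0,-100],"rotation":[0,0,0]}])

```text
time: 36.92
ee_pos: [0.5856, 0.0066, 0.1585]
eef_rot: [0.918, 0.396, -0.002, 0.003]
ft_force: [1.2, 0.2, 1.1]
width: 0.0452
```

Call:
apply_moves(increments=[{"grip":100,"xyz":[40,-35,-40],"rotation":[0,0,0]},{"grip":100,"xyz":[85,-70,-60],"rotation":[0,0,0]},{"grip":100,"xyz":[125,-105,-60],"rotation":[0,0,0]},{"grip":100,"xyz":[140,-130,-60],"rotation":[0,0,0]},{"grip":100,"xyz":[140,-130,-60],"rotation":[0,0,0]}])

```text
time: 37.55
ee_pos: [0.5862, 0.2019, 0.2165]
eef_rot: [0.917, 0.399, -0.002, 0.003]
ft_force: [0.2, -0.6, -0.7]
width: 0.0526
```

Run:
```python
from h import *
st()
for n in('scene','top','wrist'):
    c=cam(n); np.savez(f'/tmp/{n}24.npz',**c); print(n); cv2.imwrite(f'pics/{n}24.png',c['img']); chk(c)
    if n=='scene': cv2.imwrite('pics/s24.png',cv2.resize(c['img'][150:330,150:430],None,fx=2.8,fy=2.8,interpolation=cv2.INTER_CUBIC))
    if n=='top': cv2.imwrite('pics/t24.png',cv2.resize(c['img'][180:330,255:500],None,fx=3.2,fy=3.2,interpolation=cv2.INTER_CUBIC))
```

```text
t 37.55 pos [0.5862 0.2019 0.2165] w 0.0526 F [ 0.2 -0.6 -0.7]
R [[0.682, 0.731, -0.002], [0.731, -0.682, -0.007], [-0.007, 0.003, -1.0]] q [-1.08  0.44  0.9   1.53 -0.34  1.34  0.68]
scene
red n 279 slope [0.016 0.005] z mean 26.79 lo [-38.2  46.6] hi [36. 99.] rect [-1.2 72.8] [53.4 77.6] 89.73
green n 254 slope [0.01  0.004] z mean 27.09 lo [ -38.8 -100.2] hi [ 35.8 -49.7] rect [ -2.6 -74.8] [51.2 78.5] 89.62
top
red n 433 slope [ 0.006 -0.007] z mean 26.53 lo [-35.7  48.7] hi [33.4 98.6] rect [-1.2 73.7] [51.5 70.9] 89.46
green n 383 slope [-0.005  0.017] z mean 26.38 lo [-35.2 -97.1] hi [ 31.9 -50.6] rect [ -1.7 -73.7] [68.  47.7] 0.16
wrist
red n 2785 slope [0.002 0.005] z mean 26.49 lo [-38.1  47.5] hi [ 34.  103.9] rect [-2.  75.4] [58.3 77.9] 89.89
green few 0
```

View pics/s24.png

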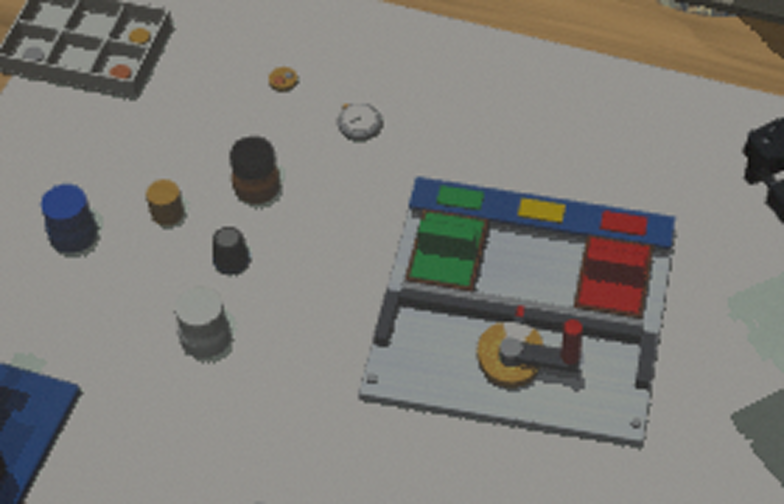

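View pics/t24.png

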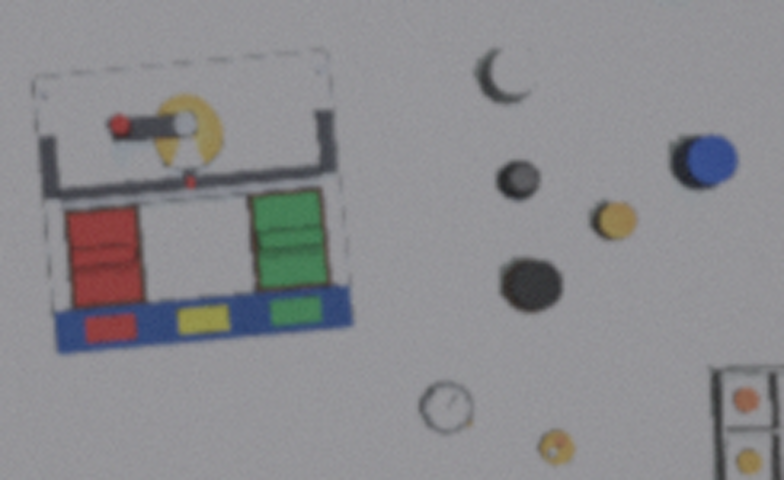

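View pics/wrist24.png

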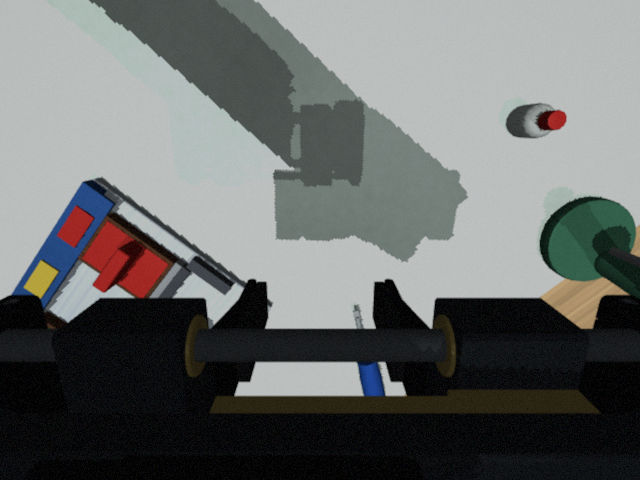

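Run:
```python
from h import *
T={k:v for k,v in np.load('/tmp/top24.npz').items()};S={k:v for k,v in np.load('/tmp/scene24.npz').items()}
g=lambda o,k:(lambda x,y:(o[0]+(x+.5)/k-.5,o[1]+(y+.5)/k-.5))
t=g((255,180),3.2);s=g((150,150),2.8)
P={}
for cn,c,f,d in(('top',T,t,dict(weight=(617,220),loupe=(523,180),amber=(532,285),white=(517,72),blue=(713,160),handle=(120,126),shaft=(186,124))),('scene',S,s,dict(weight=(163,192),loupe=(229,239),amber=(252,156),white=(202,308),blue=(66,203),handle=(572,328),shaft=(511,348)))):
    z=dict(weight=.032,loupe=.034,amber=.05,white=.05,blue=.05,handle=.085,shaft=.04)
    Q={k:pt(c,*f(*v),z[k])[:2] for k,v in d.items()}
    a=Q['amber'];ex=(Q['white']-a);L=np.linalg.norm(ex);ex/=L;ey=np.array([-ex[1],ex[0]])
    print(cn,'aw',L.round(4),{k:((Q[k]-a)@ex.round(4),(Q[k]-a)@ey) for k in('weight','loupe','blue')})
    h=Q['handle']-fx(98,0,0)[:2]; print('crank',np.arctan2(h@XF[:2],h@YFv[:2]),np.linalg.norm(h),Q['shaft'],fx(98,0,0))
for n in ('weight',): pass
```

```text
top aw 0.1681 {'weight': (np.float64(0.047410672839047624), np.float64(-0.07381400239612251)), 'loupe': (np.float64(0.08363695292724062), np.float64(-0.0013037194118988675)), 'blue': (np.float64(0.0892476664713718), np.float64(-0.14874193724595147))}
crank -0.044092306356241014 0.04965753589477854 [ 0.59127251 -0.04506152] [ 0.5922846 -0.043991   0.       ]
scene aw 0.1677 {'weight': (np.float64(0.04041253779178791), np.float64(-0.07313909553914368)), 'loupe': (np.float64(0.08233393605347035), np.float64(-0.0011513073840595663)), 'blue': (np.float64(0.08062111640447071), np.float64(-0.14654313195927038))}
crank 0.0399140876679593 0.04890657674837561 [ 0.59336812 -0.04416658] [ 0.5922846 -0.043991   0.       ]
```

Run:
```python
from h import *
s=st(); print(np.abs(s['joint_vel']).max())
print(r.close_job())
```

```text
t 37.7 pos [0.5874 0.197  0.2171] w 0.0531 F [0.1 0.  0.5]
R [[0.687, 0.727, -0.001], [0.727, -0.687, -0.008], [-0.006, 0.005, -1.0]] q [-1.07  0.44  0.9   1.53 -0.34  1.34  0.68]
0.011311396480223874
the job is handed in; nothing more can be done
None
```

The job is done and handed in at about 37.7 s of the 192 s; the close call gave no verdict. There were only two boards, red and green: no yellow board showed in any view.

I moved the brass weight and the loupe to their spots between the pots, then cranked the cam to about 2.5 rad. Each board went in tongue first at 15° and was lowered flat. I then cranked back to the dwell and moved the arm clear.

My last checks from the camera images, all within the limits:

| Check | Measured | Allowed |
|---|---|---|
| Boards, x in tag frame | 55.5–57 mm | 53–61 mm |
| Boards, y off tag centre | within about 1.5 mm | 9 mm |
| Boards, slope of the top | 0.02 or less | 0.04 |
| Boards, height of the top above the table | 26.5–27 mm (27 expected when flat) | ±2.5 mm |
| Boards, squareness | within about 0.01 rad | 0.07 rad |
| Crank | about 0 (-0.04 from the top camera, +0.04 from the scene camera) | within 0.4 rad |
| Loupe, in the amber pot's frame | (83, -1) mm | x 72–98, y ±13 mm |
| Weight, in the amber pot's frame | (40–47, -73) mm | x 29.5–55.5, y -86.6 to -60.6 mm |

- **Disagreements:** the two cameras differed by about 7 mm on the weight's x, and the amber–white distance came out at 168 mm instead of 170 mm.
- **Bystanders:** the pots, watch case, movement and tray look unmoved in the pictures. I did not measure them, and the driver and oil bottle got only a glance in the last wrist view.
- **Disturbances:** I saw neither a knock nor a grip slip during the run.

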